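Unstack the brass fittings onto their setting boards

TASK

Take apart the two stacks of newly plated brass fittings and stand each of the five fittings upright on its own wooden board, centred on the felt patch of its own outline, with the square, the oblong and the six-sided one turned to match their patches. Set them down gently, without dropping any or tipping any over.

Things in the scene. Friction and masses are not known exactly. Their poses are not given: they have to be found in the camera images.
- plinth: square brass plinth, 58 x 58 mm, 30 mm tall, straight upright sides, flat top, about 0.36 kg, loose. It stands on the table as the lowest part of one of the two stacks. Origin: centre of its underside; z up, x and y square to its sides.
- drum: large round brass drum, 60 mm diameter, 30 mm tall, straight side, flat top, about 0.34 kg, loose. It stands on the table as the lowest part of the other stack. Origin: centre of its underside; z up.
- block: oblong brass block, 54 mm along its x, 32 mm along its y, 28 mm tall, straight sides, about 0.2 kg, loose. It starts on top of the plinth or of the drum. Origin: centre of its underside; z up.
- collar: six-sided solid brass collar, 42 mm across its flats (48.5 mm across its corners), 28 mm tall, straight sides, about 0.2 kg, loose; its x axis is square to one pair of flats, the other pairs are 60 degrees on. It starts on top of the plinth or of the drum (whichever does not carry the block) and carries the finial. Origin: centre of its underside; z up.
- finial: small round brass finial (turned urn), 47 mm tall: foot 30 mm in diameter, a waist, a straight round body 28 mm in diameter from 17 to 36 mm above the underside, then a pointed top; about 0.1 kg, loose. It starts on top of the collar. Origin: centre of its underside; z up.
- board_plinth: The plinth's place: fixed light wooden board, 92 x 92 mm, 8 mm thick, flat with no rim; a grey felt patch flush in the middle of its top shows the outline of the plinth, a square of 62 mm, its sides along the board's x and y. Origin: centre of the board's underside (felt surface 8 mm above it); z up.
- board_drum: The drum's place: fixed light wooden board, 92 x 92 mm, 8 mm thick, flat with no rim; a grey felt patch flush in the middle of its top shows the outline of the drum, a large disc of 64 mm. Origin: centre of the board's underside (felt surface 8 mm above it); z up.
- board_block: The block's place: fixed light wooden board, 92 x 92 mm, 8 mm thick, flat with no rim; a grey felt patch flush in the middle of its top shows the outline of the block, an oblong of 58 mm along the board's x by 36 mm along its y. Origin: centre of the board's underside (felt surface 8 mm above it); z up.
- board_collar: The collar's place: fixed light wooden board, 92 x 92 mm, 8 mm thick, flat with no rim; a grey felt patch flush in the middle of its top shows the outline of the collar, a hexagon 46 mm across flats, one pair of flats square to the board's x. Origin: centre of the board's underside (felt surface 8 mm above it); z up.
- board_finial: The finial's place: fixed light wooden board, 92 x 92 mm, 8 mm thick, flat with no rim; a grey felt patch flush in the middle of its top shows the outline of the finial, a small disc of 34 mm. Origin: centre of the board's underside (felt surface 8 mm above it); z up.

How it is judged:
By the outcome, as a careful person would: the job done as asked, in the order asked, and still so for the second after the job is handed in, with the robot touching nothing.
It also fails if it takes over 109 s, if anything falls off the work surface, if the arm or the gripper's body presses on something with over 40 N, if the wrist force passes 120 N, or if a joint passes its speed limit or range.

ROBOT

A 6-joint arm with a two-finger parallel gripper is mounted at the origin on the work surface. World frame = base frame: x ahead of the robot, y to its left, z up, the work surface at z = 0. Lengths are in m, angles in degrees, forces in N, time in s.
With the tool pointing down it reaches from about 0.375 to 0.9 m from the base axis. Payload 3.1 kg.
Tool frame: the origin (TCP) lies midway between the tips of the shut fingers; the grasp point (between the pads) lies bot.hold_point_z behind it (bot.hold_point_z is the distance from the TCP to the grasp point, in m); z points along the fingers, y is the direction in which the jaws open and shut (so a half turn about z gives the same grasp; the last joint's range is limited). The gripper opens to 87 mm and grips with 3 to 60 N. Pads are 19 mm wide; open, the fingers measure 117 mm over their backs; the gripper's body (75 mm by 190 mm) begins 51 mm behind the grasp point.
Start: joints at [67.007, 30.224, 82.088, -0, 67.689, -10.227], TCP at [0.138, 0.61, 0.19] pointing down, gripper open.
Joint ranges: [-176.69, 176.69], [-43.24, 126.21], [12.49, 139.97], [-82, 262], [0, 151.66], [-163.58, 163.58]. Speed limits (degrees/s): [159.86, 159.86, 180, 180, 180, 180].

INTERFACE

Orientations are given as a 3x3 rotation matrix whose columns are the frame's x, y, z axes.
In Python, from rig import bot, vision, hand_in gives the robot as it stands. The module is installed in compiled form; this text tells all that it offers.
- The arm moves only by the shell command python3 -m handwheel 'ROWS'. ROWS is JSON, a list of rows, each an object of numbers: "hand": the gripper's target within -1 to 1 (fully open at 1, half-way at 0, shut at -1); "dx", "dy", "dz": the shift along the world's x, y, z in cm; "wx", "wy", "wz": the turn, a rotation vector about the world's x, y, z in rad. In form: [{"hand": .., "dx": .., "dy": .., "dz": .., "wx": .., "wy": .., "wz": ..}, ...]. A call has 1 to 10 rows; each row shifts and turns the commanded pose from where the row before left it; what a row does not reach is not made up. A row lasts 1/10 s, in which the tool goes at most 50 mm and 8.59 degrees, less where a joint would pass 70% of its speed; a pose out of reach is approached as far as the arm can. A call with a gripper value outside its range is refused whole. The fingers move at their own pace and stop on an object; the grip force is fixed at half the most. Time passes only in rows, so rows that do not move let the fingers close. It gives the time, the measured TCP pose, the force and the opening at its end, in the units of the state.
- bot.read_state(): the state, without advancing time (a new reading comes with each control period).
- vision.capture(name): name is "scene" or "top" or "wrist"; returns (picture, depth): 420x560x3 uint8, red, green, blue; 420x560 float32, m along the optical axis (not along the pixel's ray), 0 where there is no reading.
- vision.get_calibration(name): a dict with "fx", "fy", "cx", "cy" (pixels), "rvec" (rotation vector, rad) and "tvec" (3), from world to camera coordinates, as OpenCV has them. Camera axes: x right, y down, z forward; pixel columns grow to the right and rows downward; lengths in m; the calibration is good to about 2 mm. A picture is of the moment at which its call begins: read the wrist's pose just before it. get_calibration takes no time and is no camera call; for the wrist camera it gives the pose at the moment of the call.
- hand_in(): hands the job in, once; it reports no verdict.
The state is a dict: "time_s": time; "joint_positions": joint angles; "qvel": joint speeds; "tau": joint torques, N m; "position": TCP position; "tcp_rot": TCP orientation; "force": force on the tool from outside, world axes, zero at the start; "moment": the same for the moment, N m; "opening": opening from 0.0 (shut) to 1.0 (fully open).
Only numpy, scipy, OpenCV 4.12 (cv2) and the standard library are available. Lean on these libraries where they do the work, as an engineer would, in place of code of your own. Each camera call takes 0.05 s, during which the arm holds its last target.

## Working session

There is one attempt and no reset: what is moved stays moved. The work goes in short steps, Python scripts to look and compute and a shell command to move; the robot and the scene stay as the last step left them, time stands still between calls to the robot, and variables do not carry over. Pictures are saved under pics/ and viewed, and the job is handed in when it is done.

```bash
mkdir -p pics; ls; python3 - <<'E'
from rig import bot,vision
import cv2
print(bot.hold_point_z, bot.read_state())
for n in ("top","scene","wrist"):
    print(n,vision.get_calibration(n))
    p,d=vision.capture(n)
    cv2.imwrite(f'pics/{n}0.png',p[:,:,::-1])
    import numpy as np
    np.save(f'pics/{n}0.npy',d)
E
```

```text
pics
0.0187 {'time_s': 0.0, 'joint_positions': array([ 6.70081770e+01,  3.02775929e+01,  8.21560237e+01,  1.68893455e-04,
        6.76867280e+01, -1.02279102e+01]), 'qvel': array([-0.14298779,  0.01780515, -0.0827481 , -0.09010052, -0.02288813,
       -0.05866059]), 'tau': array([ 1.12583530e-03, -4.40043283e+01, -1.76593316e+01,  6.34643831e-02,
        5.81308140e-02, -1.70055200e-04]), 'position': array([0.13775043, 0.60882922, 0.18938842]), 'tcp_rot': array([[-9.75288298e-01,  2.20934510e-01, -8.22929634e-04],
       [ 2.20935723e-01,  9.75286456e-01, -1.93248862e-03],
       [ 3.75638701e-04, -2.06654809e-03, -9.99997794e-01]]), 'force': array([ 0.02159874,  0.04347897, -0.02070726]), 'moment': array([ 0.00801837,  0.01650211, -0.01701624]), 'opening': 1.0003202523617225}
top {'fx': 438.6252020494162, 'fy': 438.6252020494162, 'cx': 279.76555912801894, 'cy': 209.6035314312553, 'rvec': array([ 2.13849863, -2.17781867,  0.10341388]), 'tvec': array([0.01149956, 0.5372026 , 0.9386148 ])}
scene {'fx': 474.46979058276366, 'fy': 474.46979058276366, 'cx': 275.76263205889853, 'cy': 210.58119521307324, 'rvec': array([ 2.11124618,  0.73515301, -0.36244561]), 'tvec': array([-0.4074842 , -0.15366143,  1.19138007])}
wrist {'fx': 296.74058451867126, 'fy': 296.74058451867126, 'cx': 283.50794121731394, 'cy': 215.95694294612798, 'rvec': array([-2.27631508, -1.81937243, -0.25135126]), 'tvec': array([-0.6243885 , -0.03265791,  0.39075117])}
```

View pics/top0.png

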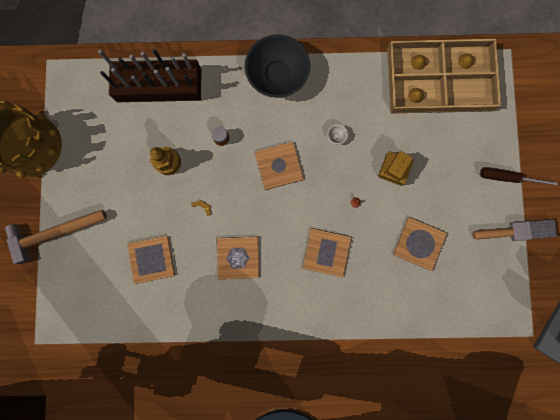

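View pics/scene0.png

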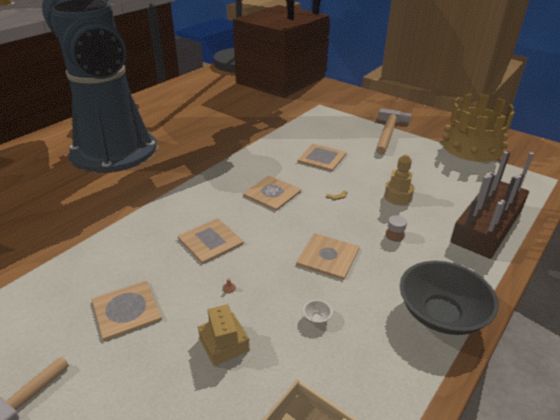

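View pics/wrist0.png

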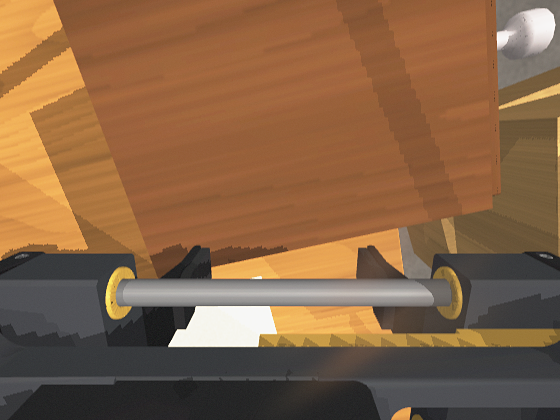

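```bash
cat > h.py <<'E'
import numpy as np, cv2
def cam(c):
    R,_=cv2.Rodrigues(np.array(c['rvec'])); return R,np.array(c['tvec'])
def ray(c,u,v,z):
    R,t=cam(c); d=R.T@np.array([(u-c['cx'])/c['fx'],(v-c['cy'])/c['fy'],1]); o=-R.T@t
    return o+d*(z-o[2])/d[2]
def cloud(c,d):
    R,t=cam(c); v,u=np.mgrid[0:d.shape[0],0:d.shape[1]]
    P=np.stack([(u-c['cx'])/c['fx']*d,(v-c['cy'])/c['fy']*d,d],-1)
    return (P-t)@R
E
python3 - <<'E'
from rig import vision
import cv2,numpy as np
from h import *
p=cv2.imread('pics/top0.png');
a=cv2.resize(p[110:290,110:290],(0,0),fx=3,fy=3,interpolation=cv2.INTER_CUBIC)
b=cv2.resize(p[110:290,290:470],(0,0),fx=3,fy=3,interpolation=cv2.INTER_CUBIC)
cv2.imwrite('pics/za.png',a);cv2.imwrite('pics/zb.png',b)
s=cv2.imread('pics/scene0.png')
cv2.imwrite('pics/zs.png',cv2.resize(s[140:370,80:430],(0,0),fx=2.2,fy=2.2,interpolation=cv2.INTER_CUBIC))
c=vision.get_calibration('top');d=np.load('pics/top0.npy');P=cloud(c,d)
for u,v in [(165,155),(155,150),(279,166),(238,258),(400,163),(390,178),(152,260),(326,252),(421,243),(245,275),(356,202),(337,134),(220,135),(202,206)]: print((u,v),P[v,u].round(4))
E
```

```text
(165, 155) [0.6567 0.2471 0.0665]
(155, 150) [0.6584 0.2575 0.1045]
(279, 166) [0.6395 0.002  0.0093]
(238, 258) [0.4328 0.0969 0.01  ]
(400, 163) [ 0.6309 -0.2605  0.0558]
(390, 178) [ 0.6041 -0.2451  0.0244]
(152, 260) [0.4317 0.2903 0.0069]
(326, 252) [ 0.4427 -0.0997  0.0051]
(421, 243) [ 0.4589 -0.3116  0.0069]
(245, 275) [0.3948 0.0821 0.0047]
(356, 202) [ 0.5519 -0.1679  0.0224]
(337, 134) [ 0.7128 -0.1329  0.0046]
(220, 135) [0.7057 0.1317 0.0413]
(202, 206) [0.5518 0.1788 0.0036]
```

View pics/za.png

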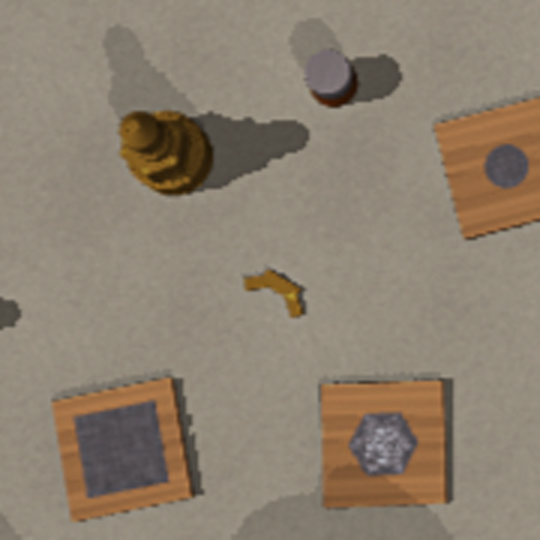

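View pics/zb.png

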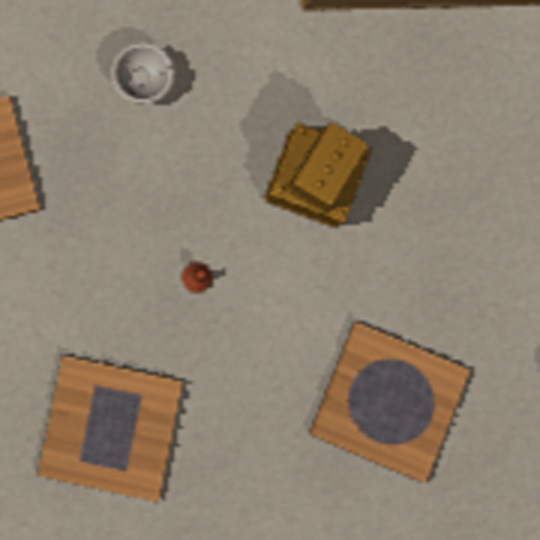

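View pics/zs.png

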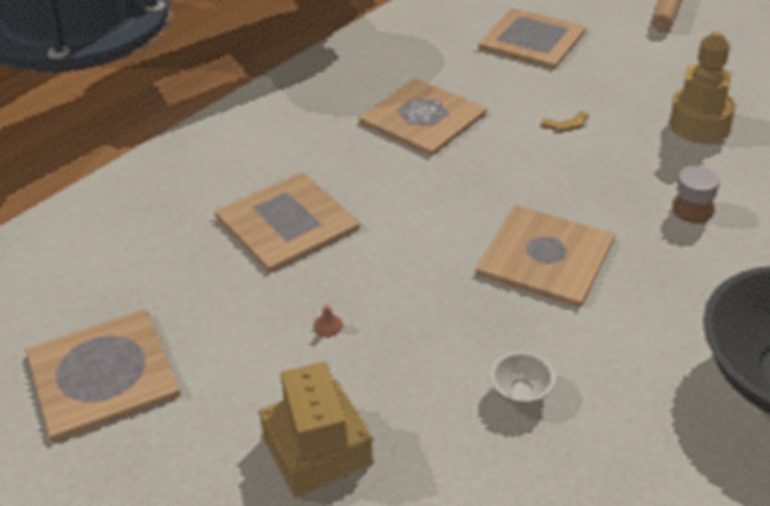

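```bash
python3 - <<'E'
from rig import vision,bot
import cv2,numpy as np
from h import *
c=vision.get_calibration('top');p=cv2.imread('pics/top0.png').astype(int)
w=vision.get_calibration('wrist');s=bot.read_state();R,t=cam(w);T=s['tcp_rot']
print('cam in tool', T.T@(-R.T@t-s['position']), 'axes(cols) in tool\n',(T.T@R.T).round(3))
b,g,r=p[...,0],p[...,1],p[...,2]
wood=((r-b)>55).astype(np.uint8)
d=np.load('pics/top0.npy');P=cloud(c,d)
for n,(u,v) in dict(plinth=(152,260),collar=(238,258),block=(327,252),drum=(420,243),finial=(279,166)).items():
    # board outline
    m=np.zeros_like(wood); m[v-36:v+36,u-36:u+36]=wood[v-36:v+36,u-36:u+36]
    cs,_=cv2.findContours(m,cv2.RETR_CCOMP,cv2.CHAIN_APPROX_NONE)
    k=max(cs,key=cv2.contourArea)
    q=np.array([ray(c,*a[0],.008)[:2] for a in k])*1000
    rb=cv2.minAreaRect(q.astype(np.float32))
    # patch
    hole=((r-b)<30).astype(np.uint8); mm=np.zeros_like(hole); mm[v-22:v+22,u-22:u+22]=hole[v-22:v+22,u-22:u+22]
    cs,_=cv2.findContours(mm,cv2.RETR_EXTERNAL,cv2.CHAIN_APPROX_NONE)
    k=min(cs,key=lambda k:abs(cv2.pointPolygonTest(k,(float(u),float(v)),True)*0+cv2.norm(np.mean(k[:,0],0)-np.array([u,v]))) if cv2.contourArea(k)>40 else 1e9)
    q2=np.array([ray(c,*a[0],.008)[:2] for a in k])*1000
    rp=cv2.minAreaRect(q2.astype(np.float32))
    print(n,'board',np.round(rb[0],1),np.round(rb[1],1),round(rb[2],1),'patch',np.round(rp[0],1),np.round(rp[1],1),round(rp[2],1))
E
```

```text
cam in tool [ 0.07540234  0.00031073 -0.19435922] axes(cols) in tool
 [[ 0.    -0.962 -0.273]
 [ 1.     0.     0.   ]
 [-0.    -0.273  0.962]]
plinth board [433.5 294.2] [91.1 91.6] 10.6 patch [433.5 294.8] [60.7 60.8] 10.6
collar board [434.   98.8] [90.8 91.1] 1.1 patch [434.   99.4] [49.2 42.2] 89.0
block board [442.  -99.9] [90.9 91.2] 76.7 patch [ 442.1 -100.2] [34.8 57. ] 76.9
drum board [ 457.9 -308.3] [91.  91.2] 65.6 patch [ 457.9 -308.9] [62.2 60. ] 88.9
finial board [641.9   3.6] [91.2 90.9] 13.6 patch [642.2   3.1] [31.1 30.9] 43.5
```

```bash
python3 - <<'E'
from rig import vision,bot
import cv2,numpy as np
from h import *
c=vision.get_calibration('top');d=np.load('pics/top0.npy');P=cloud(c,d)
for n,(u0,u1,v0,v1) in dict(A=(140,190,135,185),B=(370,420,140,195)).items():
    Q=P[v0:v1,u0:u1].reshape(-1,3)*1000; 
    for lo,hi in ((22,34),(50,62),(63,110)):
        q=Q[(Q[:,2]>lo)&(Q[:,2]<hi)]
        if len(q)>3:
            rr=cv2.minAreaRect(q[:,:2].astype(np.float32)); print(n,lo,len(q),np.round(rr[0]),np.round(rr[1]),round(rr[2]),'mean',q.mean(0).round())
E
```

```text
A 22 205 [653. 254.] [49. 60.] 59 mean [651. 247.  29.]
A 50 157 [651. 258.] [40. 42.] 44 mean [647. 256.  57.]
A 63 205 [654. 259.] [27. 28.] 10 mean [652. 256.  90.]
B 22 318 [ 628. -260.] [59. 60.] 68 mean [ 626. -255.   28.]
B 50 376 [ 628. -260.] [32. 55.] 57 mean [ 628. -259.   57.]
```

```bash
python3 -m handwheel '[{"hand":1,"dx":3.8,"dy":-2.6,"dz":1.5},{"hand":1,"dx":3.8,"dy":-2.6,"dz":1},{"hand":1,"dx":3.8,"dy":-2.6,"dz":1},{"hand":1,"dx":3.8,"dy":-2.6,"dz":1},{"hand":1,"dx":3.8,"dy":-2.6,"dz":0.5},{"hand":1,"dx":3.8,"dy":-2.6},{"hand":1,"dx":3.8,"dy":-2.6},{"hand":1,"dx":3.8,"dy":-2.6},{"hand":1,"dx":3.8,"dy":-2.6},{"hand":1,"dx":3.8,"dy":-2.6}]'
```

```text
invalid input
```

```bash
python3 -m handwheel '[{"hand":1,"dx":3.8,"dy":-2.6,"dz":1.5,"wx":0,"wy":0,"wz":0},{"hand":1,"dx":3.8,"dy":-2.6,"dz":1,"wx":0,"wy":0,"wz":0},{"hand":1,"dx":3.8,"dy":-2.6,"dz":1,"wx":0,"wy":0,"wz":0},{"hand":1,"dx":3.8,"dy":-2.6,"dz":1,"wx":0,"wy":0,"wz":0},{"hand":1,"dx":3.8,"dy":-2.6,"dz":0.5,"wx":0,"wy":0,"wz":0},{"hand":1,"dx":3.8,"dy":-2.6,"dz":0,"wx":0,"wy":0,"wz":0},{"hand":1,"dx":3.8,"dy":-2.6,"dz":0,"wx":0,"wy":0,"wz":0},{"hand":1,"dx":3.8,"dy":-2.6,"dz":0,"wx":0,"wy":0,"wz":0},{"hand":1,"dx":3.8,"dy":-2.6,"dz":0,"wx":0,"wy":0,"wz":0},{"hand":1,"dx":3.8,"dy":-2.6,"dz":0,"wx":0,"wy":0,"wz":0}]'
```

```text
time_s: 1.15
position: [0.5192, 0.3481, 0.2401]
tcp_rot: [[-0.975, 0.221, -0.001], [0.221, 0.975, -0.0], [0.001, -0.0, -1.0]]
force: [-0.4, 1.4, -0.4]
opening: 1.0
```

```bash
python3 -m handwheel '[{"hand":1,"dx":4.4,"dy":-3,"dz":0,"wx":0,"wy":0,"wz":0},{"hand":1,"dx":4.4,"dy":-3,"dz":0,"wx":0,"wy":0,"wz":0},{"hand":1,"dx":4.0,"dy":-3,"dz":0,"wx":0,"wy":0,"wz":0},{"hand":1,"dx":0,"dy":0,"dz":0,"wx":0,"wy":0,"wz":0},{"hand":1,"dx":0,"dy":0,"dz":0,"wx":0,"wy":0,"wz":0}]'
cat > look.py <<'E'
import sys,numpy as np,cv2,json
from rig import bot,vision
def look(cam,name):
    c=vision.get_calibration(cam); s=bot.read_state(); p,d=vision.capture(cam)
    cv2.imwrite(f'pics/{name}.png',p[:,:,::-1]); np.savez(f'pics/{name}.npz',p=p,d=d,pos=s['position'],rot=s['tcp_rot'],**{k:np.array(v) for k,v in c.items()})
    print(name,s['time_s'],s['position'].round(4))
def load(name):
    z=np.load(f'pics/{name}.npz'); c={k:(z[k] if k in('rvec','tvec') else float(z[k])) for k in('fx','fy','cx','cy','rvec','tvec')}
    return z['p'],z['d'],c,z['pos'],z['rot']
if __name__=='__main__': look(sys.argv[1],sys.argv[2])
E
python3 look.py wrist w1
```

```text
time_s: 1.65
position: [0.641, 0.2619, 0.2392]
tcp_rot: [[-0.975, 0.224, -0.002], [0.224, 0.975, 0.0], [0.002, -0.0, -1.0]]
force: [-1.2, -0.1, -0.8]
opening: 1.002
w1 1.65 [0.641  0.2619 0.2392]
```

View pics/w1.png

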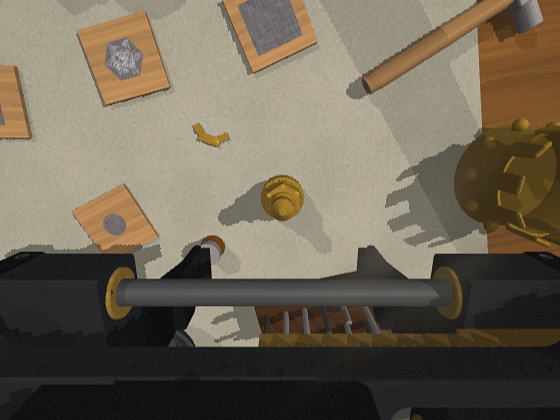

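```bash
python3 - <<'E'
import cv2
p=cv2.imread('pics/w1.png')
a=cv2.resize(p[165:235,245:320],(0,0),fx=8,fy=8,interpolation=cv2.INTER_CUBIC)
cv2.imwrite('pics/w1z.png',a)
a=cv2.resize(p[10:110,70:180],(0,0),fx=5,fy=5,interpolation=cv2.INTER_CUBIC)
cv2.imwrite('pics/w1c.png',a)
E
```

```text
(no output)
```

View pics/w1z.png

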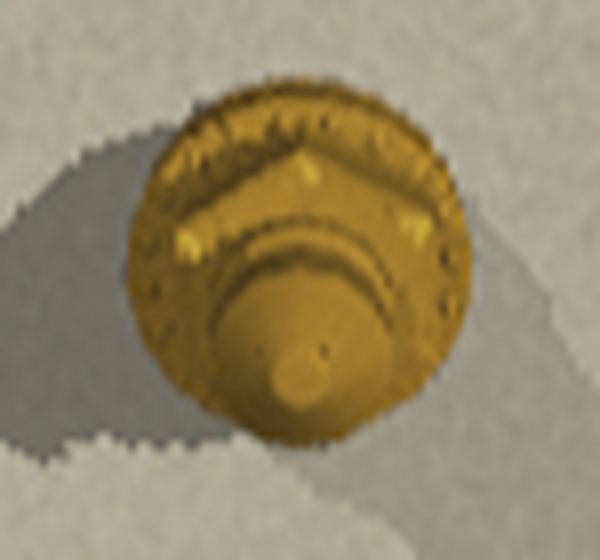

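View pics/w1c.png

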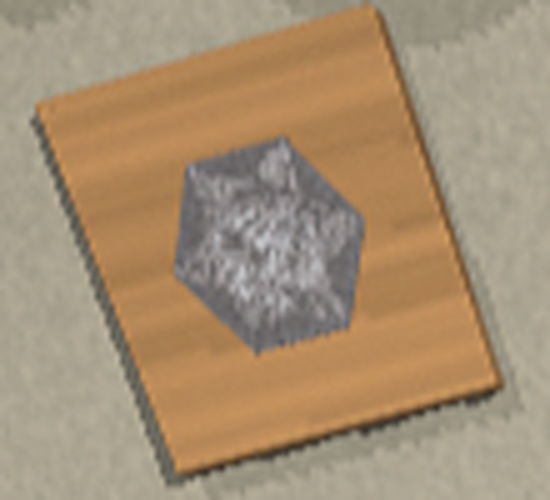

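```bash
python3 - <<'E'
from look import load
from h import *
p,d,c,pos,rot=load('w1')
f=lambda x,y,z:ray(c,245+(x+.5)/8-.5,165+(y+.5)/8-.5,z)*1000
print('tip',f(300,375,.105)); 
V=[f(302,150,.058),f(178,215,.058),f(432,210,.058)]
for v in V: print(v.round(1))
print('widths',np.linalg.norm(V[1]-V[2]), 'yaw tool y',np.degrees(np.arctan2(rot[1,1],rot[0,1])))
dlr=V[2]-V[1]; print('flat normal ang',np.degrees(np.arctan2(dlr[1],dlr[0])), 'centre',(V[1]+V[2])/2+ (( (V[1]+V[2])/2-V[0])))
P=cloud(c,d)*1000
Q=P[165:235,245:320].reshape(-1,3)
for lo,hi in((24,34),(52,62),(66,88),(88,110)):
    q=Q[(Q[:,2]>lo)&(Q[:,2]<hi)]; rr=cv2.minEnclosingCircle(q[:,:2].astype(np.float32)); print(lo,len(q),np.round(rr[0],1),round(rr[1],1),q.mean(0).round(1))
E
```

```text
tip [652.69863452 257.97845057 105.        ]
[628.7 263.6  58. ]
[634.5 241.8  58. ]
[642.8 281.8  58. ]
widths 40.81475950633271 yaw tool y 77.08396444803824
flat normal ang 78.24919281168721 centre [648.63777503 259.99569755  58.        ]
24 417 [653.2 257.1] 30.4 [644.  255.8  29.8]
52 415 [651.1 259.3] 23.8 [644.2 262.8  58. ]
66 69 [649.8 258.6] 13.7 [642.8 260.9  76.3]
88 431 [652.6 257.9] 13.8 [650.9 258.3  98.7]
```

```bash
python3 -m handwheel '[{"hand":1,"dx":1.0,"dy":-0.4,"dz":-2,"wx":0,"wy":0,"wz":0},{"hand":1,"dx":0,"dy":0,"dz":-4,"wx":0,"wy":0,"wz":0},{"hand":1,"dx":0,"dy":0,"dz":-4,"wx":0,"wy":0,"wz":0},{"hand":1,"dx":0,"dy":0,"dz":-1,"wx":0,"wy":0,"wz":0},{"hand":1,"dx":0,"dy":0,"dz":0,"wx":0,"wy":0,"wz":0},{"hand":1,"dx":0,"dy":0,"dz":0,"wx":0,"wy":0,"wz":0}]'; python3 look.py wrist w2
```

```text
time_s: 2.3
position: [0.6514, 0.2604, 0.1323]
tcp_rot: [[-0.976, 0.22, 0.003], [0.22, 0.976, 0.001], [-0.003, 0.001, -1.0]]
force: [-0.1, -0.7, 0.4]
opening: 0.998
w2 2.3 [0.6514 0.2604 0.1323]
```

View pics/w2.png

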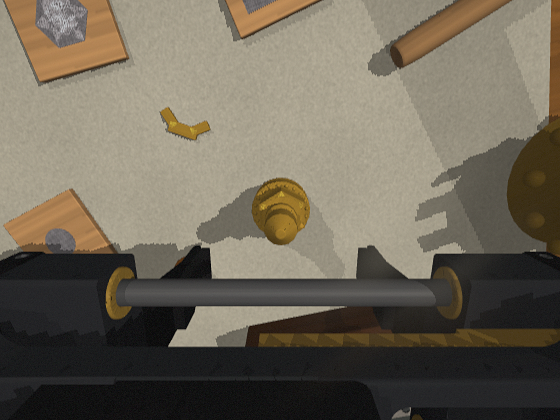

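```bash
cat > circ.py <<'E'
E
python3 - <<'E'
from look import load
from h import *
import cv2
p,d,c,pos,rot=load('w2')
P=cloud(c,d)*1000
Q=P[170:250,245:315].reshape(-1,3)
for lo,hi in((24,34),(52,62),(66,88),(88,96),(96,110)):
    q=Q[(Q[:,2]>lo)&(Q[:,2]<hi)]; rr=cv2.minEnclosingCircle(q[:,:2].astype(np.float32)); print(lo,len(q),np.round(rr[0],1),round(rr[1],1),q.mean(0).round(1))
cv2.imwrite('pics/w2z.png',cv2.resize(p[170:250,240:320,::-1],(0,0),fx=7,fy=7,interpolation=cv2.INTER_CUBIC))
E
```

```text
24 688 [653.4 257.1] 30.3 [641.1 256.   29.9]
52 773 [651.4 259.4] 23.9 [643.9 262.6  58. ]
66 166 [649.8 258.5] 13.4 [642.6 260.9  76.2]
88 221 [652.5 257.7] 13.9 [647.3 258.7  93.8]
96 651 [652.7 257.9] 12.7 [651.4 258.3 100.5]
```

View pics/w2z.png

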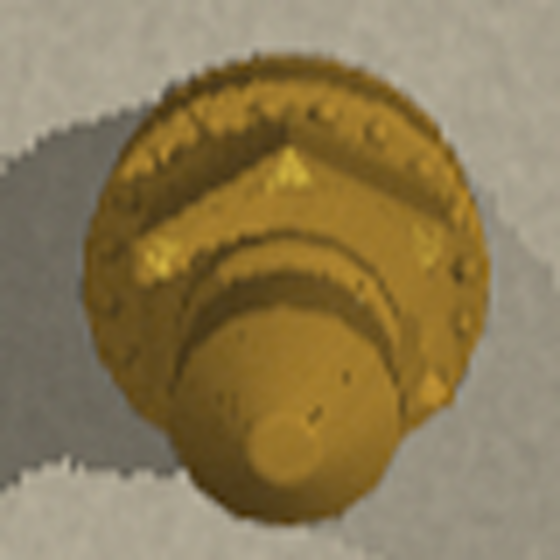

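```bash
python3 -m handwheel '[{"hand":1,"dx":0.1,"dy":-0.25,"dz":-2,"wx":0,"wy":0,"wz":0},{"hand":1,"dx":0,"dy":0,"dz":-3,"wx":0,"wy":0,"wz":0},{"hand":1,"dx":0,"dy":0,"dz":-1.6,"wx":0,"wy":0,"wz":0},{"hand":1,"dx":0,"dy":0,"dz":0,"wx":0,"wy":0,"wz":0}]'
```

```text
time_s: 2.75
position: [0.6504, 0.2565, 0.0631]
tcp_rot: [[-0.975, 0.221, -0.003], [0.221, 0.975, -0.001], [0.003, -0.001, -1.0]]
force: [0.1, -0.6, -1.1]
opening: 0.998
```

```bash
python3 -m handwheel '[{"hand":1,"dx":0,"dy":0,"dz":0,"wx":0,"wy":0,"wz":0}]';python3 - <<'E'
from rig import bot,vision
for i in range(4):
    s=bot.read_state(); print(s['time_s'],s['position'].round(4),s['qvel'].round(2))
    vision.capture('top')
E
```

```text
time_s: 2.85
position: [0.6526, 0.257, 0.0656]
tcp_rot: [[-0.975, 0.221, 0.002], [0.221, 0.975, 0.0], [-0.002, 0.001, -1.0]]
force: [-0.7, -0.5, -0.3]
opening: 0.996
2.85 [0.6526 0.257  0.0656] [-0.04 -0.98 -0.99  0.06 -0.3   0.03]
2.9 [0.6531 0.2571 0.0661] [-0.06 -0.47 -0.19 -0.15 -0.25  0.08]
2.95 [0.6532 0.2571 0.0663] [ 0.02 -0.2   0.22  0.04 -0.18 -0.02]
3.0 [0.6531 0.2571 0.0663] [-0.05  0.08  0.41 -0.04 -0.17  0.07]
```

```bash
python3 -m handwheel '[{"hand":-1,"dx":0,"dy":0,"dz":0,"wx":0,"wy":0,"wz":0},{"hand":-1,"dx":0,"dy":0,"dz":0,"wx":0,"wy":0,"wz":0},{"hand":-1,"dx":0,"dy":0,"dz":0,"wx":0,"wy":0,"wz":0},{"hand":-1,"dx":0,"dy":0,"dz":0,"wx":0,"wy":0,"wz":0},{"hand":-1,"dx":0,"dy":0,"dz":0,"wx":0,"wy":0,"wz":0},{"hand":-1,"dx":0,"dy":0,"dz":0,"wx":0,"wy":0,"wz":0},{"hand":-1,"dx":0,"dy":0,"dz":0,"wx":0,"wy":0,"wz":0},{"hand":-1,"dx":0,"dy":0,"dz":0,"wx":0,"wy":0,"wz":0}]'
```

```text
time_s: 3.85
position: [0.6517, 0.2567, 0.0643]
tcp_rot: [[-0.975, 0.221, -0.0], [0.221, 0.975, 0.0], [0.0, -0.0, -1.0]]
force: [0.9, 0.7, -0.3]
opening: 0.353
```

```bash
python3 -m handwheel '[{"hand":-1,"dx":0,"dy":0,"dz":0,"wx":0,"wy":0,"wz":0},{"hand":-1,"dx":0,"dy":0,"dz":0,"wx":0,"wy":0,"wz":0},{"hand":-1,"dx":0,"dy":0,"dz":0,"wx":0,"wy":0,"wz":0}]'; python3 look.py wrist w3
```

```text
time_s: 4.15
position: [0.6523, 0.2573, 0.0656]
tcp_rot: [[-0.975, 0.221, 0.002], [0.221, 0.975, 0.001], [-0.001, 0.001, -1.0]]
force: [-1.6, 1.4, 5.7]
opening: 0.198
w3 4.15 [0.6523 0.2573 0.0656]
```

View pics/w3.png

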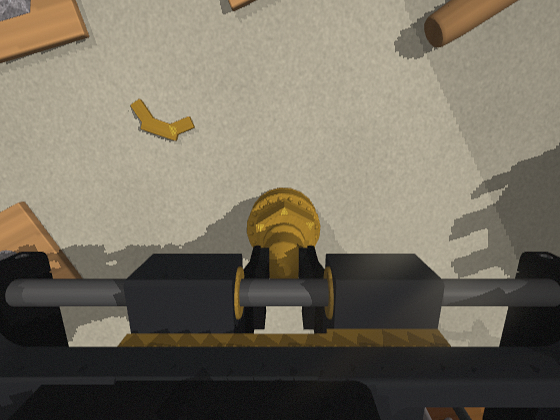

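```bash
python3 - <<'E'
from look import load
from h import *
from rig import bot
s=bot.read_state(); print(s['time_s'],s['position'],s['force'],s['opening'])
p,d,c,pos,rot=load('w3')
P=cloud(c,d)*1000
tp=(P-pos*1000)@rot  # tool coords
for v in (205,220,235,245,255,265,275,310,320,328):
    print(v,[ (u,tp[v,u].round(0).astype(int).tolist()) for u in (255,262,268,275,285,295,302,310)])
cv2.imwrite('pics/w3z.png',cv2.resize(p[180:340,200:370,::-1],(0,0),fx=4,fy=4,interpolation=cv2.INTER_CUBIC))
E
```

```text
4.2 [0.65224072 0.25737338 0.06557444] [0.03557388 0.87640683 4.52505669] 0.19535490775047987
205 [(255, [18, -23, 38]), (262, [19, -17, 35]), (268, [19, -12, 35]), (275, [21, -6, 30]), (285, [25, 1, 13]), (295, [21, 9, 29]), (302, [19, 15, 35]), (310, [19, 22, 36])]
220 [(255, [6, -23, 37]), (262, [15, -15, 7]), (268, [15, -11, 8]), (275, [15, -6, 7]), (285, [15, 1, 7]), (295, [15, 9, 9]), (302, [15, 14, 8]), (310, [15, 19, 8])]
235 [(255, [-6, -23, 34]), (262, [4, -15, 8]), (268, [7, -10, -1]), (275, [12, -5, -15]), (285, [13, 1, -19]), (295, [10, 8, -11]), (302, [6, 13, 1]), (310, [4, 19, 7])]
245 [(255, [12, -16, -33]), (262, [-4, -15, 7]), (268, [9, -9, -25]), (275, [11, -5, -30]), (285, [11, 1, -31]), (295, [11, 7, -30]), (302, [6, 12, -18]), (310, [12, 16, -33])]
255 [(255, [12, -15, -47]), (262, [11, -11, -44]), (268, [9, -8, -41]), (275, [6, -5, -34]), (285, [7, 1, -36]), (295, [5, 7, -32]), (302, [10, 11, -43]), (310, [12, 15, -48])]
265 [(255, [12, -14, -59]), (262, [11, -10, -57]), (268, [3, -8, -41]), (275, [2, -4, -38]), (285, [3, 1, -40]), (295, [1, 7, -36]), (302, [10, 10, -56]), (310, [11, 14, -58])]
275 [(255, [11, -13, -68]), (262, [11, -10, -68]), (268, [-2, -8, -44]), (275, [-4, -5, -39]), (285, [-4, 1, -40]), (295, [-6, 7, -36]), (302, [6, 10, -60]), (310, [10, 13, -68])]
310 [(255, [1, -12, -81]), (262, [1, -9, -82]), (268, [-96, -15, 65]), (275, [-96, -8, 65]), (285, [-96, 2, 65]), (295, [-96, 12, 65]), (302, [-5, 9, -73]), (310, [1, 12, -81])]
320 [(255, [-4, -12, -81]), (262, [-4, -9, -81]), (268, [-108, -15, 66]), (275, [-108, -8, 66]), (285, [-108, 2, 66]), (295, [-108, 12, 66]), (302, [-107, 19, 65]), (310, [-4, 12, -82])]
328 [(255, [-8, -12, -82]), (262, [-8, -9, -82]), (268, [-116, -15, 64]), (275, [-116, -8, 65]), (285, [-117, 2, 66]), (295, [-116, 12, 64]), (302, [-117, 19, 66]), (310, [-9, 12, -81])]
```

View pics/w3z.png

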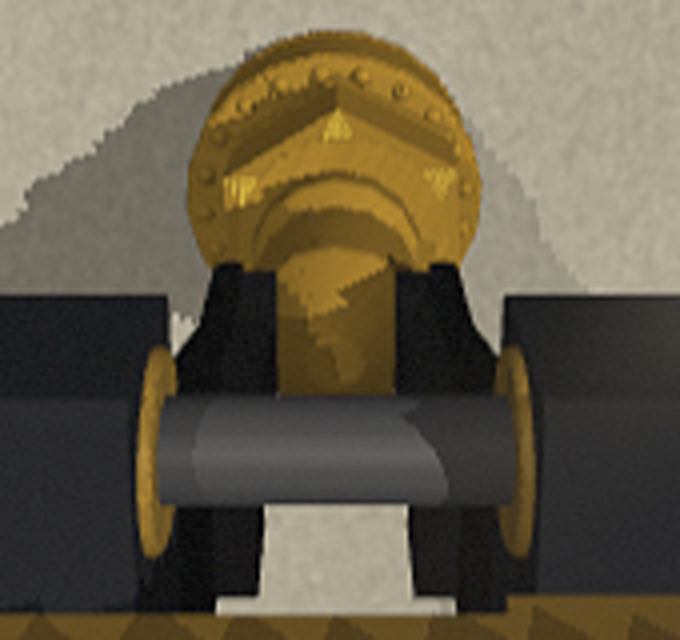

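```bash
python3 - <<'E'
from look import load
from h import *
for n,us in(('w2',(190,200,207,212,356,362,370)),('w3',(240,248,255,262,266,300,305,310,318))):
    p,d,c,pos,rot=load(n)
    P=cloud(c,d)*1000
    tp=(P-pos*1000)@rot
    for u in us:
        print(n,u,[ (v,tp[v,u].round(0).astype(int).tolist()) for v in range(240,262,2) if tp[v,u,2]<-15])
p,d,c,pos,rot=load('w2')
cv2.imwrite('pics/w2f.png',cv2.resize(p[220:350,150:410,::-1],(0,0),fx=3,fy=3,interpolation=cv2.INTER_CUBIC))
E
```

```text
w2 190 [(240, [75, 0, -194]), (250, [12, -52, -40]), (252, [12, -51, -44]), (254, [12, -50, -46]), (256, [12, -49, -49]), (258, [12, -49, -51]), (260, [12, -48, -53])]
w2 200 [(246, [12, -48, -34]), (248, [10, -48, -34]), (250, [11, -47, -37]), (252, [10, -46, -40]), (254, [10, -46, -42]), (256, [10, -45, -45]), (258, [10, -44, -48]), (260, [10, -44, -51])]
w2 207 [(248, [10, -44, -34]), (250, [10, -43, -37]), (252, [9, -43, -37]), (254, [8, -43, -38]), (256, [7, -43, -38]), (258, [6, -43, -39]), (260, [5, -43, -39])]
w2 212 []
w2 356 []
w2 362 [(248, [10, 46, -33]), (250, [11, 45, -37]), (252, [11, 44, -40]), (254, [10, 44, -42]), (256, [9, 44, -42]), (258, [8, 44, -42]), (260, [7, 44, -43])]
w2 370 [(246, [12, 51, -34]), (248, [12, 49, -38]), (250, [12, 49, -41]), (252, [11, 49, -41]), (254, [10, 48, -42]), (256, [10, 48, -45]), (258, [10, 47, -48]), (260, [10, 46, -50])]
w3 240 [(254, [38, -13, -108]), (256, [38, -13, -109]), (258, [38, -13, -109]), (260, [37, -13, -109])]
w3 248 []
w3 255 [(246, [12, -16, -34]), (248, [12, -16, -37]), (250, [12, -15, -41]), (252, [12, -15, -43]),
[... 390 characters left out ...]
1, -9, -40]), (254, [11, -9, -44]), (256, [10, -9, -45]), (258, [10, -9, -47]), (260, [11, -9, -51])]
w3 300 [(240, [8, 11, -15]), (242, [8, 11, -18]), (244, [9, 11, -22]), (246, [8, 10, -25]), (248, [11, 10, -34]), (250, [11, 10, -38]), (252, [11, 10, -40]), (254, [10, 10, -42]), (256, [10, 9, -45]), (258, [10, 9, -48]), (260, [10, 9, -50])]
w3 305 [(248, [10, 13, -33]), (250, [11, 13, -37]), (252, [10, 12, -40]), (254, [11, 12, -43]), (256, [10, 12, -45]), (258, [11, 12, -48]), (260, [11, 12, -51])]
w3 310 [(246, [12, 16, -34]), (248, [12, 15, -37]), (250, [12, 15, -40]), (252, [12, 15, -45]), (254, [12, 15, -46]), (256, [12, 14, -49]), (258, [12, 14, -51]), (260, [11, 14, -53])]
w3 318 []
```

View pics/w2f.png

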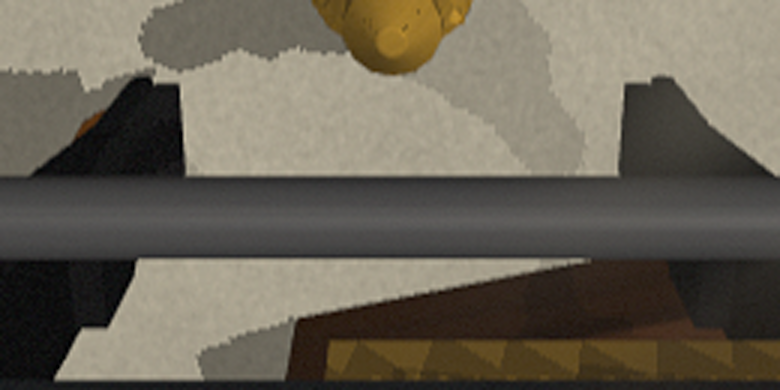

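```bash
python3 look.py scene s1; python3 - <<'E'
from look import load
from h import *
p,d,c,pos,rot=load('s1')
cv2.imwrite('pics/s1z.png',cv2.resize(p[60:240,330:490,::-1],(0,0),fx=3.3,fy=3.3,interpolation=cv2.INTER_CUBIC))
P=cloud(c,d)*1000
for v in range(130,210,4): print(v,[P[v,u].round(0).astype(int).tolist() for u in (385,392,399,406,413)])
E
```

```text
s1 4.2 [0.6522 0.2574 0.0656]
130 [[640, 167, 193], [656, 161, 200], [668, 164, 202], [661, 213, 181], [676, 209, 187]]
134 [[639, 171, 182], [656, 163, 191], [668, 167, 193], [670, 194, 183], [678, 207, 181]]
138 [[641, 169, 175], [654, 171, 179], [669, 167, 186], [656, 234, 153], [659, 262, 143]]
142 [[533, 421, 24], [657, 167, 173], [669, 171, 176], [658, 234, 145], [660, 266, 132]]
146 [[540, 408, 21], [539, 454, 0], [643, 239, 129], [658, 237, 135], [661, 266, 124]]
150 [[544, 402, 14], [548, 436, 0], [645, 239, 121], [658, 241, 124], [662, 269, 114]]
154 [[544, 406, 0], [558, 415, 1], [646, 239, 112], [658, 244, 114], [663, 270, 104]]
158 [[553, 389, 0], [566, 401, 0], [647, 239, 103], [657, 254, 100], [607, 431, 1]]
162 [[563, 370, 1], [575, 384, -1], [646, 247, 90], [660, 248, 94], [615, 415, 0]]
166 [[571, 356, 0], [583, 368, -1], [649, 243, 83], [662, 248, 86], [623, 397, 0]]
170 [[580, 337, 1], [629, 259, 58], [648, 249, 70], [664, 246, 78], [632, 380, 0]]
174 [[589, 322, 1], [636, 247, 56], [653, 241, 66], [663, 254, 64], [638, 366, -1]]
178 [[596, 308, 0], [640, 239, 52], [655, 241, 57], [667, 247, 59], [647, 348, 0]]
182 [[604, 292, 0], [643, 237, 44], [658, 237, 51], [669, 246, 50], [654, 333, 0]]
186 [[628, 240, 26], [643, 239, 33], [659, 239, 40], [671, 246, 41], [677, 272, 30]]
190 [[630, 237, 19], [649, 230, 30], [661, 237, 32], [672, 249, 30], [683, 259, 29]]
194 [[633, 235, 11], [651, 228, 22], [666, 229, 28], [676, 241, 26], [675, 288, 0]]
198 [[635, 234, 2], [653, 228, 12], [666, 232, 17], [678, 241, 17], [681, 274, 0]]
202 [[641, 222, 0], [654, 228, 3], [669, 230, 8], [680, 240, 8], [688, 260, 0]]
206 [[649, 207, 2], [660, 218, 0], [671, 227, 1], [682, 239, -2], [694, 246, 0]]
```

View pics/s1z.png

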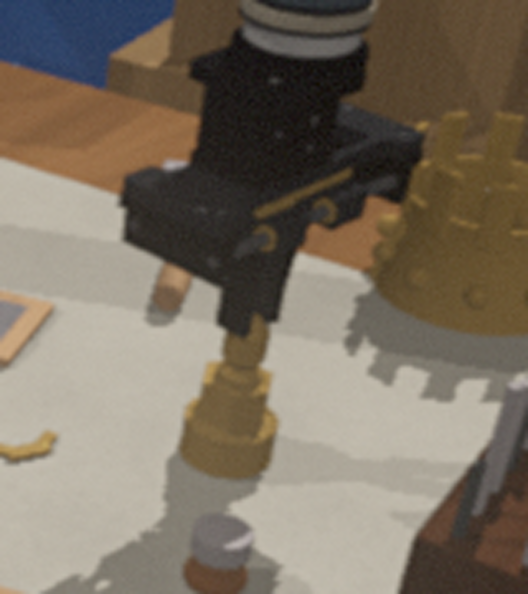

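```bash
python3 -m handwheel '[{"hand":0.4,"dx":0,"dy":0,"dz":0,"wx":0,"wy":0,"wz":0},{"hand":0.4,"dx":0,"dy":0,"dz":0,"wx":0,"wy":0,"wz":0},{"hand":0.4,"dx":0,"dy":0,"dz":0,"wx":0,"wy":0,"wz":0},{"hand":0.4,"dx":0,"dy":0,"dz":0,"wx":0,"wy":0,"wz":0},{"hand":0.4,"dx":0,"dy":0,"dz":0,"wx":0,"wy":0,"wz":0}]';python3 look.py wrist w4; python3 - <<'E'
from look import load
from h import *
p,d,c,pos,rot=load('w4')
cv2.imwrite('pics/w4z.png',cv2.resize(p[180:340,180:390,::-1],(0,0),fx=3,fy=3,interpolation=cv2.INTER_CUBIC))
P=cloud(c,d)*1000
Q=P[170:330,245:325].reshape(-1,3)
for lo,hi in((24,34),(52,62),(66,88),(88,94),(96,110)):
    q=Q[(Q[:,2]>lo)&(Q[:,2]<hi)&(abs(Q[:,0]-652)<35)]; rr=cv2.minEnclosingCircle(q[:,:2].astype(np.float32)); print(lo,len(q),np.round(rr[0],1),round(rr[1],1),q.mean(0).round(1))
E
```

```text
time_s: 4.75
position: [0.6514, 0.2564, 0.0639]
tcp_rot: [[-0.975, 0.221, -0.001], [0.221, 0.975, -0.0], [0.001, -0.001, -1.0]]
force: [-1.3, -0.6, 0.8]
opening: 0.57
w4 4.75 [0.6514 0.2564 0.0639]
24 1066 [653.3 257.3] 30.3 [639.3 255.7  29.9]
52 1333 [651.4 259.3] 24.1 [643.4 262.3  58. ]
66 418 [649.7 258.6] 13.6 [642.6 260.3  76.4]
88 174 [652.5 257.9] 13.7 [642.4 259.6  91.4]
96 1053 [652.6 257.7] 12.7 [649.6 258.5 100.6]
```

View pics/w4z.png

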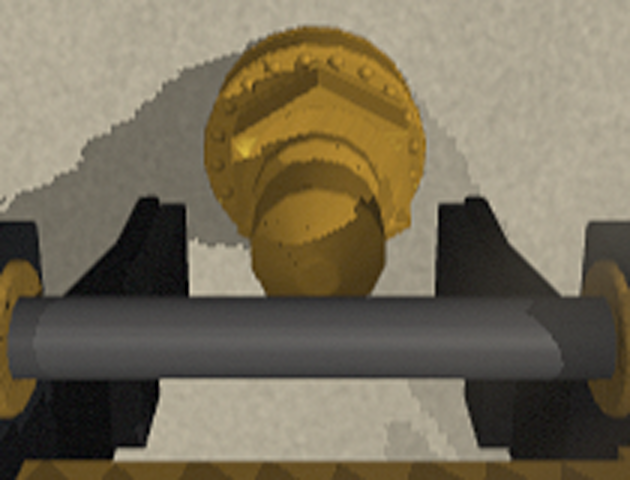

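```bash
python3 -m handwheel '[{"hand":0.4,"dx":0.03,"dy":0.07,"dz":-1.6,"wx":0,"wy":0,"wz":0},{"hand":0.4,"dx":0,"dy":0,"dz":-1.6,"wx":0,"wy":0,"wz":0},{"hand":0.4,"dx":0,"dy":0,"dz":0,"wx":0,"wy":0,"wz":0},{"hand":0.4,"dx":0,"dy":0,"dz":0,"wx":0,"wy":0,"wz":0},{"hand":-1,"dx":0,"dy":0,"dz":0,"wx":0,"wy":0,"wz":0},{"hand":-1,"dx":0,"dy":0,"dz":0,"wx":0,"wy":0,"wz":0},{"hand":-1,"dx":0,"dy":0,"dz":0,"wx":0,"wy":0,"wz":0},{"hand":-1,"dx":0,"dy":0,"dz":0,"wx":0,"wy":0,"wz":0},{"hand":-1,"dx":0,"dy":0,"dz":0,"wx":0,"wy":0,"wz":0},{"hand":-1,"dx":0,"dy":0,"dz":0,"wx":0,"wy":0,"wz":0}]'
```

```text
time_s: 5.8
position: [0.6522, 0.2575, 0.0328]
tcp_rot: [[-0.975, 0.221, 0.001], [0.221, 0.975, 0.0], [-0.001, 0.0, -1.0]]
force: [-0.2, 0.1, 2.2]
opening: 0.308
```

```bash
python3 -m handwheel '[{"hand":-1,"dx":0,"dy":0,"dz":0,"wx":0,"wy":0,"wz":0},{"hand":-1,"dx":0,"dy":0,"dz":0,"wx":0,"wy":0,"wz":0}]'
```

```text
time_s: 6.0
position: [0.6522, 0.2575, 0.0327]
tcp_rot: [[-0.975, 0.221, 0.001], [0.221, 0.975, 0.0], [-0.0, 0.0, -1.0]]
force: [-0.6, 1.0, 2.4]
opening: 0.308
```

```bash
python3 -m handwheel '[{"hand":-1,"dx":0,"dy":0,"dz":0.5,"wx":0,"wy":0,"wz":0},{"hand":-1,"dx":0,"dy":0,"dz":1,"wx":0,"wy":0,"wz":0},{"hand":-1,"dx":0,"dy":0,"dz":2.5,"wx":0,"wy":0,"wz":0},{"hand":-1,"dx":0,"dy":-2,"dz":2,"wx":0,"wy":0,"wz":0},{"hand":-1,"dx":0,"dy":-4,"dz":0,"wx":0,"wy":0,"wz":0},{"hand":-1,"dx":0,"dy":-4.2,"dz":0,"wx":0,"wy":0,"wz":0},{"hand":-1,"dx":0,"dy":-4.2,"dz":0,"wx":0,"wy":0,"wz":0},{"hand":-1,"dx":-0.5,"dy":-4.2,"dz":0,"wx":0,"wy":0,"wz":0},{"hand":-1,"dx":-0.5,"dy":-4.2,"dz":0,"wx":0,"wy":0,"wz":0},{"hand":-1,"dx":0,"dy":-2.2,"dz":0,"wx":0,"wy":0,"wz":0}]'
```

```text
time_s: 7.0
position: [0.6413, 0.0038, 0.0929]
tcp_rot: [[-0.975, 0.223, -0.0], [0.223, 0.975, -0.001], [0.0, -0.001, -1.0]]
force: [-0.1, 0.5, -1.3]
opening: 0.309
```

```bash
python3 -m handwheel '[{"hand":-1,"dx":0,"dy":0,"dz":0,"wx":0,"wy":0,"wz":0},{"hand":-1,"dx":0,"dy":0,"dz":0,"wx":0,"wy":0,"wz":0},{"hand":-1,"dx":0,"dy":0,"dz":0,"wx":0,"wy":0,"wz":0}]'; python3 look.py wrist w5;python3 look.py top t5; python3 look.py scene s5
```

```text
time_s: 7.3
position: [0.642, 0.0085, 0.0926]
tcp_rot: [[-0.975, 0.22, 0.0], [0.22, 0.975, 0.0], [0.0, 0.0, -1.0]]
force: [0.1, -0.4, -2.2]
opening: 0.306
w5 7.3 [0.642  0.0085 0.0926]
t5 7.35 [0.6419 0.0088 0.0925]
s5 7.4 [0.6419 0.0089 0.0924]
```

View pics/w5.png

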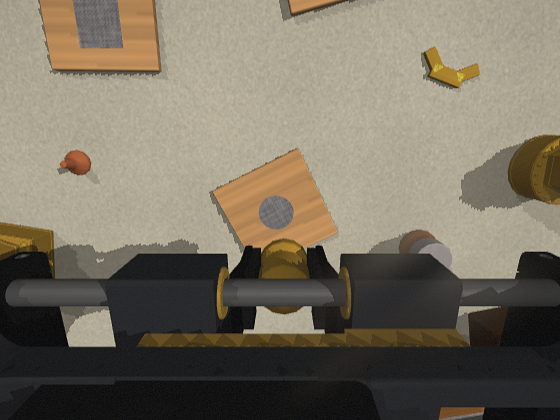

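View pics/s5.png

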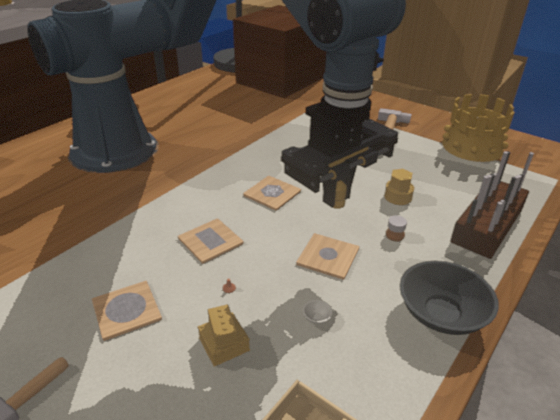

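```bash
cat > patch.py <<'E'
import sys
from look import load
from h import *
def patch(name,u,v,z=.008,r=60):
    p,d,c,pos,rot=load(name); p=p.astype(int)
    m=((p[...,0]-p[...,2])<30).astype(np.uint8)
    m=cv2.morphologyEx(m,cv2.MORPH_OPEN,np.ones((3,3),np.uint8))
    n,lab,st,ce=cv2.connectedComponentsWithStats(m,connectivity=4)
    l=lab[v,u]; 
    cs,_=cv2.findContours((lab==l).astype(np.uint8),cv2.RETR_EXTERNAL,cv2.CHAIN_APPROX_NONE)
    k=max(cs,key=cv2.contourArea)
    q=np.array([ray(c,*a[0],z)[:2] for a in k])*1000
    rr=cv2.minAreaRect(q.astype(np.float32)); mo=cv2.moments(q.astype(np.float32).reshape(-1,1,2))
    print(name,'area px',st[l,4],'rect',np.round(rr[0],1),np.round(rr[1],1),round(rr[2],1),'centroid',round(mo['m10']/mo['m00'],1),round(mo['m01']/mo['m00'],1))
if __name__=='__main__': patch(sys.argv[1],int(sys.argv[2]),int(sys.argv[3]))
E
python3 patch.py w5 276 212; python3 - <<'E'
from look import load
from h import *
for n,w in(('w5',(200,330,230,340)),('t5',(230,330,120,220))):
    p,d,c,pos,rot=load(n)
    P=cloud(c,d)*1000; tp=(P-pos*1000)@rot
    v0,v1,u0,u1=w[0],w[1],w[2],w[3]
    if n=='t5': v0,v1,u0,u1=120,220,230,330
    Q=P[v0:v1,u0:u1].reshape(-1,3); col=p[v0:v1,u0:u1].reshape(-1,3).astype(int)
    s=(col[:,0]-col[:,2]>50)&(Q[:,2]>70)
    print(n,s.sum(), Q[s].min(0).round(1),Q[s].max(0).round(1))
p,d,c,pos,rot=load('w5'); P=cloud(c,d)*1000; tp=(P-pos*1000)@rot
Q=tp[200:330,230:340].reshape(-1,3); col=p[200:330,230:340].reshape(-1,3).astype(int)
s=(col[:,0]-col[:,2]>50)&(abs(Q[:,2]+20)<45)
for lo in range(-42,12,5):
    q=Q[s&(Q[:,2]>=lo)&(Q[:,2]<lo+5)]
    if len(q): print(lo,len(q),'x',q[:,0].min().round(1),q[:,0].max().round(1),'y',q[:,1].min().round(1),q[:,1].max().round(1))
E
```

```text
w5 area px 899 rect [640.4   1.3] [32.2 32.3] 77.3 centroid 640.6 1.4
w5 1534 [568.5 -10.3 117.7] [653.1  25.3 286.9]
t5 1 [518.3 -26.  532.8] [518.3 -26.  532.8]
-42 1 x 9.5 9.5 y -7.7 -7.7
-37 368 x 1.3 14.3 y -21.9 13.1
-32 128 x 2.0 14.2 y -16.4 13.1
-27 20 x 8.3 14.1 y -10.2 12.2
```

```bash
python3 -m handwheel '[{"hand":-1,"dx":-0.15,"dy":-0.8,"dz":-2,"wx":0,"wy":0,"wz":0},{"hand":-1,"dx":0,"dy":0,"dz":-4,"wx":0,"wy":0,"wz":0},{"hand":-1,"dx":0,"dy":0,"dz":-3.2,"wx":0,"wy":0,"wz":0},{"hand":-1,"dx":0,"dy":0,"dz":0,"wx":0,"wy":0,"wz":0},{"hand":-1,"dx":0,"dy":0,"dz":0,"wx":0,"wy":0,"wz":0},{"hand":-1,"dx":0,"dy":0,"dz":0,"wx":0,"wy":0,"wz":0},{"hand":-1,"dx":0,"dy":0,"dz":0,"wx":0,"wy":0,"wz":0}]'; python3 look.py wrist w6;python3 look.py scene s6
```

```text
time_s: 8.15
position: [0.6423, -0.0006, 0.0025]
tcp_rot: [[-0.975, 0.221, 0.004], [0.221, 0.975, -0.001], [-0.004, 0.0, -1.0]]
force: [-0.4, 0.4, -1.0]
opening: 0.312
w6 8.15 [ 6.423e-01 -6.000e-04  2.500e-03]
s6 8.2 [ 0.6421 -0.0007  0.0024]
```

View pics/w6.png

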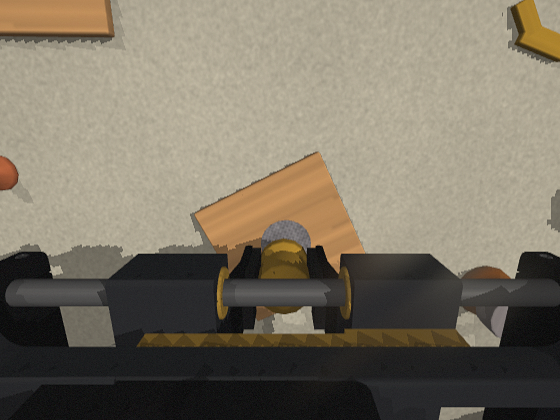

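View pics/s6.png

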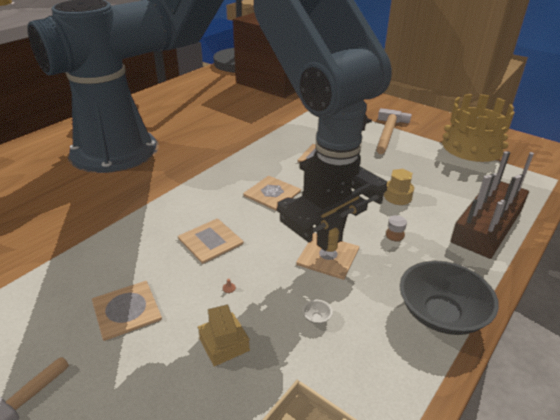

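```bash
cat > arc.py <<'E'
import sys
from look import load
from h import *
from scipy.optimize import least_squares
# patch arc: felt pixels edge against wood, upper part
n=sys.argv[1]; u0,u1,v0,v1=map(int,sys.argv[2:6]); R=float(sys.argv[6])
p,d,c,pos,rot=load(n); q=p.astype(int); 
felt=((q[...,0]-q[...,2])<30)
pts=[]
for u in range(u0,u1):
    col=np.where(felt[v0:v1,u])[0]
    if len(col): pts.append(ray(c,u,v0+col[0]-.5,.008)[:2]*1000)
pts=np.array(pts)
s=least_squares(lambda x:np.hypot(*(pts-x).T)-R,pts.mean(0)+[10,0],loss='soft_l1')
print('patch centre',s.x.round(2),'resid',np.abs(s.fun).mean().round(2),len(pts),'in tool',(rot.T@(np.append(s.x/1000,.008)-pos)*1000).round(2))
E
python3 arc.py w6 264 308 212 245 17
python3 - <<'E'
from look import load
from h import *
p,d,c,pos,rot=load('w6'); P=cloud(c,d)*1000; tp=(P-pos*1000)@rot; q=p.astype(int)
m=((q[...,0]-q[...,2])>70)
for v in range(238,262,2):
    us=[u for u in range(250,325) if m[v,u] and -70<tp[v,u,2]<-15]
    if us: 
        t=tp[v,us]; print(v,us[0],us[-1],'y',t[:,1].min().round(1),t[:,1].max().round(1),'xmax',t[:,0].max().round(1),'z',t[:,2].min().round(0),t[:,2].max().round(0))
E
```

```text
patch centre [640.86   1.44] resid 0.16 44 in tool [ 1.82  1.71 -5.46]
240 281 289 y -1.1 3.7 xmax 14.3 z -31.0 -28.0
242 278 295 y -2.8 7.3 xmax 13.9 z -33.0 -28.0
244 272 298 y -6.3 9.0 xmax 13.2 z -35.0 -29.0
246 270 301 y -7.5 10.9 xmax 12.1 z -35.0 -28.0
248 267 301 y -9.3 10.7 xmax 11.4 z -36.0 -32.0
250 266 300 y -9.9 10.0 xmax 13.5 z -44.0 -32.0
252 265 302 y -10.4 11.3 xmax 13.0 z -46.0 -33.0
254 265 297 y -10.3 7.8 xmax 13.1 z -49.0 -34.0
256 284 298 y 0.7 8.3 xmax 13.1 z -52.0 -44.0
258 282 305 y -0.4 13.0 xmax 13.2 z -54.0 -33.0
260 285 300 y 1.1 9.3 xmax 13.1 z -56.0 -47.0
```

```bash
python3 -m handwheel '[{"hand":-1,"dx":-0.2,"dy":0.12,"dz":-0.5,"wx":0,"wy":0,"wz":0},{"hand":-1,"dx":0,"dy":0,"dz":-0.7,"wx":0,"wy":0,"wz":0},{"hand":-1,"dx":0,"dy":0,"dz":-0.4,"wx":0,"wy":0,"wz":0},{"hand":-1,"dx":0,"dy":0,"dz":0,"wx":0,"wy":0,"wz":0},{"hand":-1,"dx":0,"dy":0,"dz":0,"wx":0,"wy":0,"wz":0},{"hand":-1,"dx":0,"dy":0,"dz":0,"wx":0,"wy":0,"wz":0}]'; python3 look.py wrist w7; python3 arc.py w7 262 310 212 245 17
```

```text
time_s: 8.85
position: [0.6386, 0.0006, -0.0157]
tcp_rot: [[-0.975, 0.221, 0.0], [0.221, 0.975, -0.0], [-0.0, 0.0, -1.0]]
force: [-0.5, -0.2, -1.4]
opening: 0.309
w7 8.85 [ 6.386e-01  6.000e-04 -1.570e-02]
patch centre [640.73   1.35] resid 0.14 43 in tool [ -1.91   1.24 -23.71]
```

View pics/w7.png

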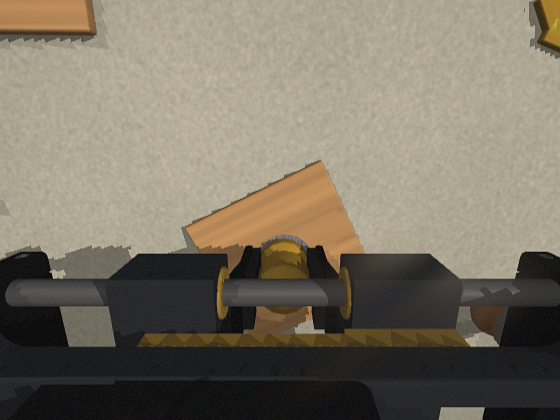

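```bash
python3 -m handwheel '[{"hand":-1,"dx":0.1,"dy":0,"dz":0,"wx":0,"wy":0,"wz":0},{"hand":-1,"dx":0,"dy":0,"dz":0,"wx":0,"wy":0,"wz":0},{"hand":-1,"dx":0,"dy":0,"dz":0,"wx":0,"wy":0,"wz":0}]'
```

```text
time_s: 9.2
position: [0.6397, 0.0006, -0.0155]
tcp_rot: [[-0.975, 0.221, 0.0], [0.221, 0.975, -0.0], [-0.0, 0.0, -1.0]]
force: [0.5, 1.2, -1.5]
opening: 0.308
```

```bash
python3 -m handwheel '[{"hand":-1,"dx":0.05,"dy":0,"dz":-0.1,"wx":0,"wy":0,"wz":0},{"hand":-1,"dx":0,"dy":0,"dz":-0.1,"wx":0,"wy":0,"wz":0},{"hand":-1,"dx":0,"dy":0,"dz":0,"wx":0,"wy":0,"wz":0}]'
```

```text
time_s: 9.5
position: [0.6402, 0.0006, -0.0173]
tcp_rot: [[-0.975, 0.221, 0.0], [0.221, 0.975, -0.0], [-0.0, 0.0, -1.0]]
force: [-1.5, -0.3, 2.5]
opening: 0.31
```

```bash
python3 -m handwheel '[{"hand":0,"dx":0,"dy":0,"dz":0,"wx":0,"wy":0,"wz":0},{"hand":0.2,"dx":0,"dy":0,"dz":0,"wx":0,"wy":0,"wz":0},{"hand":0.4,"dx":0,"dy":0,"dz":0,"wx":0,"wy":0,"wz":0},{"hand":0.4,"dx":0,"dy":0,"dz":0,"wx":0,"wy":0,"wz":0},{"hand":0.6,"dx":0,"dy":0,"dz":1,"wx":0,"wy":0,"wz":0},{"hand":1,"dx":0,"dy":0,"dz":4,"wx":0,"wy":0,"wz":0},{"hand":1,"dx":0,"dy":0,"dz":4,"wx":0,"wy":0,"wz":0},{"hand":1,"dx":0,"dy":0,"dz":4,"wx":0,"wy":0,"wz":0},{"hand":1,"dx":0,"dy":0,"dz":0,"wx":0,"wy":0,"wz":0},{"hand":1,"dx":0,"dy":0,"dz":0,"wx":0,"wy":0,"wz":0}]'; python3 look.py wrist w8; python3 - <<'E'
from look import load
from h import *
p,d,c,pos,rot=load('w8')
P=cloud(c,d)*1000
Q=P.reshape(-1,3)
for lo,hi in((24,44),(44,50),(50,56)):
    q=Q[(Q[:,2]>lo)&(Q[:,2]<hi)&(abs(Q[:,0]-640)<30)&(abs(Q[:,1])<30)]; 
    if len(q): rr=cv2.minEnclosingCircle(q[:,:2].astype(np.float32)); print(lo,len(q),np.round(rr[0],1),round(rr[1],1),q.mean(0).round(1))
E
```

```text
time_s: 10.5
position: [0.6408, 0.0005, 0.1143]
tcp_rot: [[-0.975, 0.221, 0.003], [0.221, 0.975, -0.001], [-0.003, 0.0, -1.0]]
force: [-0.2, -0.6, -0.9]
opening: 0.993
w8 10.5 [6.408e-01 5.000e-04 1.143e-01]
24 139 [640.7   0.8] 13.9 [631.1   3.1  36.8]
44 353 [6.409e+02 5.000e-01] 13.7 [638.7   1.1  47. ]
50 272 [640.5   1. ] 9.1 [640.2   1.   52.8]
```

View pics/w8.png

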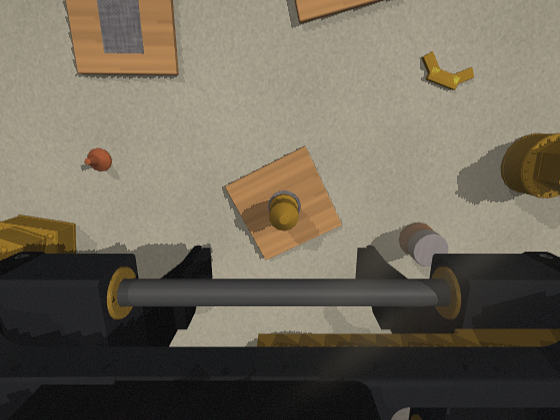

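```bash
python3 -m handwheel '[{"hand":1,"dx":0,"dy":3,"dz":0,"wx":0,"wy":0,"wz":0},{"hand":1,"dx":0,"dy":4,"dz":0,"wx":0,"wy":0,"wz":0},{"hand":1,"dx":0.5,"dy":4,"dz":0,"wx":0,"wy":0,"wz":0},{"hand":1,"dx":0.5,"dy":4,"dz":0,"wx":0,"wy":0,"wz":0},{"hand":1,"dx":0,"dy":4,"dz":0,"wx":0,"wy":0,"wz":0},{"hand":1,"dx":0,"dy":4,"dz":-1,"wx":0,"wy":0,"wz":0},{"hand":1,"dx":0,"dy":2.9,"dz":-1,"wx":0,"wy":0,"wz":0},{"hand":1,"dx":0,"dy":0,"dz":0,"wx":0,"wy":0,"wz":0},{"hand":1,"dx":0,"dy":0,"dz":0,"wx":0,"wy":0,"wz":0},{"hand":1,"dx":0,"dy":0,"dz":0,"wx":0,"wy":0,"wz":0}]'; python3 look.py wrist w9; python3 - <<'E'
from look import load
from h import *
p,d,c,pos,rot=load('w9')
P=cloud(c,d)*1000
m=((P[...,2]>54)&(P[...,2]<62)&(np.hypot(P[...,0]-651,P[...,1]-259)<35)).astype(np.uint8)
cs,_=cv2.findContours(m,cv2.RETR_EXTERNAL,cv2.CHAIN_APPROX_NONE); k=max(cs,key=cv2.contourArea)
q=np.array([ray(c,*a[0],.058)[:2] for a in k])*1000
h=cv2.convexHull(q.astype(np.float32)); M=cv2.moments(h); print('centroid',M['m10']/M['m00'],M['m01']/M['m00'],'area',M['m00'],'ideal',.866*42**2)
c0=np.array([M['m10']/M['m00'],M['m01']/M['m00']])
# width vs angle
best=[]
for a in np.arange(0,180,.5):
    n=np.array([np.cos(np.radians(a)),np.sin(np.radians(a))]); best.append(np.ptp(q@n))
best=np.array(best); f=best.reshape(3,120).sum(0); print('flat normal mod 60:',np.argmin(f)*.5,f.min()/3, 'phase', np.degrees(np.angle(np.sum(best*np.exp(-1j*6*np.radians(np.arange(0,180,.5))))))/-6)
print('tool y ang',np.degrees(np.arctan2(rot[1,1],rot[0,1])))
cv2.imwrite('pics/w9z.png',cv2.resize(p[150:270,220:350,::-1],(0,0),fx=4,fy=4,interpolation=cv2.INTER_CUBIC))
E
```

```text
time_s: 11.55
position: [0.6496, 0.2583, 0.0914]
tcp_rot: [[-0.975, 0.222, -0.002], [0.222, 0.975, -0.001], [0.002, -0.001, -1.0]]
force: [-0.8, 0.0, -0.2]
opening: 1.004
w9 11.55 [0.6496 0.2583 0.0914]
centroid 651.3007739001283 259.4407659906572 area 1550.3254654742777 ideal 1527.624
flat normal mod 60: 20.0 42.55901787436536 phase -10.276753239503586
tool y ang 77.18631301268898
```

View pics/w9z.png

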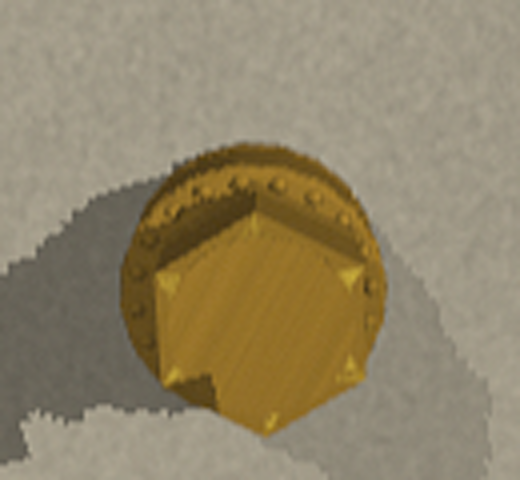

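```bash
python3 -m handwheel '[{"hand":1,"dx":0.1,"dy":0.05,"dz":-2,"wx":0,"wy":0,"wz":0.044},{"hand":1,"dx":0,"dy":0,"dz":-3,"wx":0,"wy":0,"wz":0},{"hand":1,"dx":0,"dy":0,"dz":-2.5,"wx":0,"wy":0,"wz":0},{"hand":1,"dx":0,"dy":0,"dz":0,"wx":0,"wy":0,"wz":0},{"hand":1,"dx":0,"dy":0,"dz":0,"wx":0,"wy":0,"wz":0},{"hand":1,"dx":0,"dy":0,"dz":0,"wx":0,"wy":0,"wz":0},{"hand":1,"dx":0,"dy":0,"dz":0,"wx":0,"wy":0,"wz":0}]'
```

```text
time_s: 12.3
position: [0.6525, 0.2601, 0.0194]
tcp_rot: [[-0.984, 0.178, 0.003], [0.178, 0.984, 0.001], [-0.003, 0.001, -1.0]]
force: [-0.6, -0.1, 0.9]
opening: 0.995
```

```bash
python3 -m handwheel '[{"hand":1,"dx":-0.1,"dy":-0.1,"dz":-1,"wx":0,"wy":0,"wz":0},{"hand":1,"dx":0,"dy":0,"dz":-0.9,"wx":0,"wy":0,"wz":0},{"hand":1,"dx":0,"dy":0,"dz":0,"wx":0,"wy":0,"wz":0},{"hand":0.5,"dx":0,"dy":0,"dz":0,"wx":0,"wy":0,"wz":0},{"hand":0.3,"dx":0,"dy":0,"dz":0,"wx":0,"wy":0,"wz":0},{"hand":0.3,"dx":0,"dy":0,"dz":0,"wx":0,"wy":0,"wz":0}]'
```

```text
time_s: 12.9
position: [0.6503, 0.2592, -0.0014]
tcp_rot: [[-0.984, 0.178, 0.001], [0.178, 0.984, 0.0], [-0.001, 0.0, -1.0]]
force: [0.0, -0.0, -0.0]
opening: 0.805
```

```bash
python3 -m handwheel '[{"hand":0.2,"dx":0.05,"dy":0,"dz":0.1,"wx":0,"wy":0,"wz":0},{"hand":-1,"dx":0,"dy":0,"dz":0,"wx":0,"wy":0,"wz":0},{"hand":-1,"dx":0,"dy":0,"dz":0,"wx":0,"wy":0,"wz":0},{"hand":-1,"dx":0,"dy":0,"dz":0,"wx":0,"wy":0,"wz":0},{"hand":-1,"dx":0,"dy":0,"dz":0,"wx":0,"wy":0,"wz":0},{"hand":-1,"dx":0,"dy":0,"dz":0,"wx":0,"wy":0,"wz":0}]'
```

```text
time_s: 13.5
position: [0.6506, 0.2592, -0.0005]
tcp_rot: [[-0.984, 0.178, 0.0], [0.178, 0.984, 0.0], [-0.0, 0.0, -1.0]]
force: [0.2, -0.7, 0.4]
opening: 0.48
```

```bash
python3 -m handwheel '[{"hand":-1,"dx":0,"dy":0,"dz":0,"wx":0,"wy":0,"wz":0},{"hand":-1,"dx":0,"dy":0,"dz":0,"wx":0,"wy":0,"wz":0}]'
```

```text
time_s: 13.7
position: [0.6506, 0.2591, -0.0005]
tcp_rot: [[-0.984, 0.178, 0.0], [0.178, 0.984, 0.0], [-0.0, 0.0, -1.0]]
force: [-0.3, 0.0, 1.0]
opening: 0.48
```

```bash
python3 -m handwheel '[{"hand":-1,"dx":0,"dy":0,"dz":0.5,"wx":0,"wy":0,"wz":0},{"hand":-1,"dx":0,"dy":0,"dz":1.5,"wx":0,"wy":0,"wz":0},{"hand":-1,"dx":-1,"dy":-1,"dz":3,"wx":0,"wy":0,"wz":0},{"hand":-1,"dx":-3,"dy":-2,"dz":1,"wx":0,"wy":0,"wz":-0.05},{"hand":-1,"dx":-3,"dy":-2.2,"dz":0,"wx":0,"wy":0,"wz":-0.055},{"hand":-1,"dx":-3,"dy":-2.2,"dz":0,"wx":0,"wy":0,"wz":-0.055},{"hand":-1,"dx":-3,"dy":-2.2,"dz":0,"wx":0,"wy":0,"wz":-0.055},{"hand":-1,"dx":-3,"dy":-2.2,"dz":0,"wx":0,"wy":0,"wz":-0.055},{"hand":-1,"dx":-3,"dy":-2.2,"dz":0,"wx":0,"wy":0,"wz":-0.055},{"hand":-1,"dx":-2.7,"dy":-2.1,"dz":0,"wx":0,"wy":0,"wz":0}]'
```

```text
time_s: 14.7
position: [0.4324, 0.0974, 0.0604]
tcp_rot: [[-0.876, 0.483, 0.001], [0.483, 0.876, -0.0], [-0.001, 0.0, -1.0]]
force: [0.8, -0.2, -3.2]
opening: 0.478
```

```bash
python3 -m handwheel '[{"hand":-1,"dx":0,"dy":0,"dz":0,"wx":0,"wy":0,"wz":0},{"hand":-1,"dx":0,"dy":0,"dz":0,"wx":0,"wy":0,"wz":0},{"hand":-1,"dx":0,"dy":0,"dz":0,"wx":0,"wy":0,"wz":0},{"hand":-1,"dx":0,"dy":0,"dz":0,"wx":0,"wy":0,"wz":0}]'; python3 look.py wrist w10
```

```text
time_s: 15.1
position: [0.4354, 0.0985, 0.0597]
tcp_rot: [[-0.876, 0.482, 0.003], [0.482, 0.876, -0.0], [-0.002, 0.001, -1.0]]
force: [0.7, -0.2, -1.9]
opening: 0.48
w10 15.1 [0.4354 0.0985 0.0597]
```

View pics/w10.png

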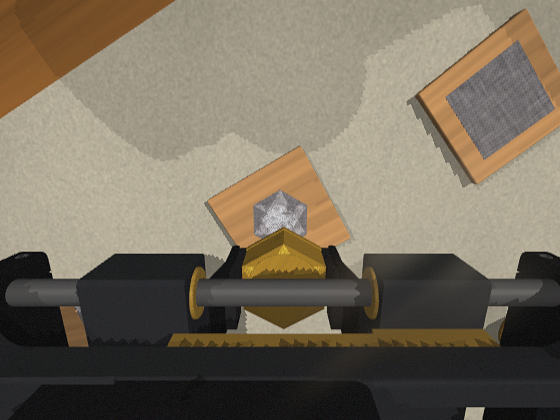

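```bash
cat > poly.py <<'E'
import sys
from look import load
from h import *
from scipy.optimize import least_squares
def fit(pts,halfs,x0):
    # halfs: list of (angle offset deg, half width)
    def res(x):
        a=np.radians(x[2]); o=[(pts-x[:2])@np.array([np.cos(a+np.radians(k)),np.sin(a+np.radians(k))])-h for k,h in halfs]
        return np.max(o,0)
    return least_squares(res,x0,loss='soft_l1',f_scale=.5,x_scale=[1,1,1])
HEX=[(60*i,23) for i in range(6)]; 
def rect(a,b): return [(0,a),(180,a),(90,b),(270,b)]
def feltpts(name,seed,vmax,z=.008,ksz=3):
    p,d,c,pos,rot=load(name); q=p.astype(int)
    m=((q[...,0]-q[...,2])<30).astype(np.uint8); m=cv2.morphologyEx(m,cv2.MORPH_OPEN,np.ones((ksz,ksz),np.uint8))
    n,lab=cv2.connectedComponents(m,connectivity=4); l=lab[seed[1],seed[0]]
    cs,_=cv2.findContours((lab==l).astype(np.uint8),cv2.RETR_EXTERNAL,cv2.CHAIN_APPROX_NONE); k=max(cs,key=cv2.contourArea)[:,0].astype(float)
    cen=k.mean(0); k2=k+0.5*(k-cen)/np.linalg.norm(k-cen,axis=1)[:,None]
    k2=k2[k[:,1]<vmax]
    return np.array([ray(c,u,v,z)[:2] for u,v in k2])*1000,pos,rot
E
python3 - <<'E'
from poly import *
pts,pos,rot=feltpts('w10',(281,205),232)
for th in (1,11):
    s=fit(pts,HEX,[434,98,th]); print(len(pts),s.x.round(2),np.abs(s.fun).mean().round(2),s.cost)
pp,_,_=feltpts('w10',(505,95),420)
s=fit(pp,rect(31,31),[432,292,10.6]); print('plinth patch',len(pp),s.x.round(2),np.abs(s.fun).mean())
p,d,c,pos,rot=load('w10');P=cloud(c,d)*1000; tp=(P-pos*1000)@rot
q=p.astype(int); m=(q[...,0]-q[...,2])>50
for v in (228,232,236,240,244,248):
    us=[u for u in range(240,330) if m[v,u] and tp[v,u,2]<-25]; t=tp[v,us] if us else None
    if us: print(v,us[0],us[-1],t.min(0).round(1),t.max(0).round(1))
E
```

```text
127 [432.08  97.01   1.77] 2.39 137.94945338581118
127 [432.08  97.01   1.77] 2.39 137.94945338858383
plinth patch 283 [431.54 293.06  10.6 ] 0.20538319735118793
228 282 324 [  23.    -0.7 -194.4] [ 75.5   1.6 -34.5]
232 275 293 [ 20.7  -4.6 -41.9] [ 23.1   5.6 -35. ]
236 267 311 [  18.4   -9.2 -194.4] [ 75.5   9.6 -35.1]
240 258 309 [ 15.  -14.6 -54.5] [ 23.2  14.9 -32.5]
244 250 317 [ 11.3 -19.7 -59. ] [ 22.8  19.8 -29.5]
248 247 320 [ 11.5 -20.6 -59.9] [ 21.1  21.  -36.1]
```

```bash
python3 - <<'E'
from poly import *
for vm in (215,220,226):
    pts,pos,rot=feltpts('w10',(281,205),vm)
    s=fit(pts,HEX,[433,97.5,1.1]); print(vm,len(pts),s.x.round(2),np.abs(s.fun).mean().round(2), np.percentile(np.abs(s.fun),90).round(2))
p,d,c,pos,rot=load('w10'); cv2.imwrite('pics/w10z.png',cv2.resize(p[180:260,230:340,::-1],(0,0),fx=6,fy=6,interpolation=cv2.INTER_CUBIC))
# board edges: upper-left and right edge lines
q=p.astype(int); w=(q[...,0]-q[...,2])>55
L=[];
for u in range(215,296,2):
    v=[v for v in range(140,215) if w[v,u]]; 
    if v: L.append(ray(c,u,v[0]-.5,.008)[:2]*1000)
Rr=[]
for v in range(156,232,2):
    us=[u for u in range(300,356) if w[v,u] and q[v,u].sum()>300]
    if us: Rr.append(ray(c,us[-1]+.5,v,.008)[:2]*1000)
for X in (L,Rr):
    X=np.array(X,np.float32); vx,vy,x0,y0=cv2.fitLine(X,cv2.DIST_HUBER,0,.01,.01).ravel(); a=np.degrees(np.arctan2(vy,vx)); n=np.array([-vy,vx]); print('ang',a,'n',n,'dist of (433,97.5):',((np.array([433,97.5])-[x0,y0])@n))
E
```

```text
215 71 [432.32  96.74   1.16] 0.19 0.39
220 81 [432.36  96.81   1.25] 0.2 0.42
226 93 [432.39  96.86   1.44] 0.2 0.41
ang -88.88796 n [0.99981165 0.01940744] dist of (433,97.5): 47.12633683969935
ang 1.1612701 n [-0.0202666  0.9997946] dist of (433,97.5): -45.38609371975298
```

View pics/w10z.png

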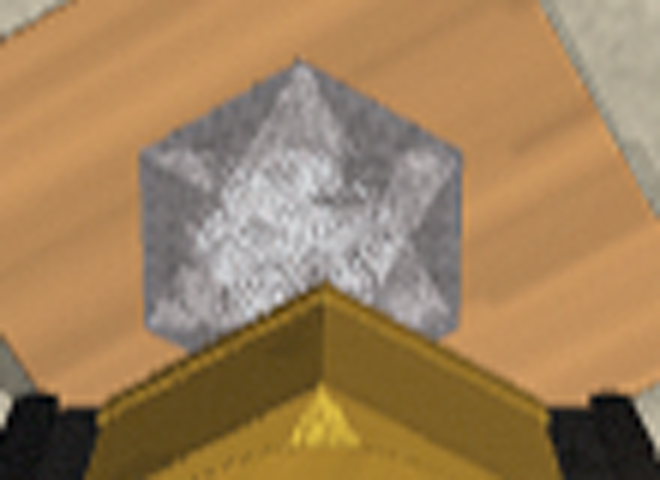

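```bash
python3 -m handwheel '[{"hand":-1,"dx":-0.35,"dy":-0.16,"dz":-1.5,"wx":0,"wy":0,"wz":0},{"hand":-1,"dx":0,"dy":0,"dz":-2.5,"wx":0,"wy":0,"wz":0},{"hand":-1,"dx":0,"dy":0,"dz":-2,"wx":0,"wy":0,"wz":0},{"hand":-1,"dx":0,"dy":0,"dz":-1,"wx":0,"wy":0,"wz":0},{"hand":-1,"dx":0,"dy":0,"dz":0,"wx":0,"wy":0,"wz":0},{"hand":-1,"dx":0,"dy":0,"dz":0,"wx":0,"wy":0,"wz":0},{"hand":-1,"dx":0,"dy":0,"dz":0,"wx":0,"wy":0,"wz":0},{"hand":-1,"dx":0,"dy":0,"dz":0,"wx":0,"wy":0,"wz":0}]'; python3 look.py wrist w11
```

```text
time_s: 15.95
position: [0.4307, 0.0965, -0.0099]
tcp_rot: [[-0.876, 0.483, 0.002], [0.483, 0.876, -0.0], [-0.002, 0.001, -1.0]]
force: [0.7, -0.3, -2.6]
opening: 0.477
w11 15.95 [ 0.4307  0.0965 -0.0099]
```

View pics/w11.png

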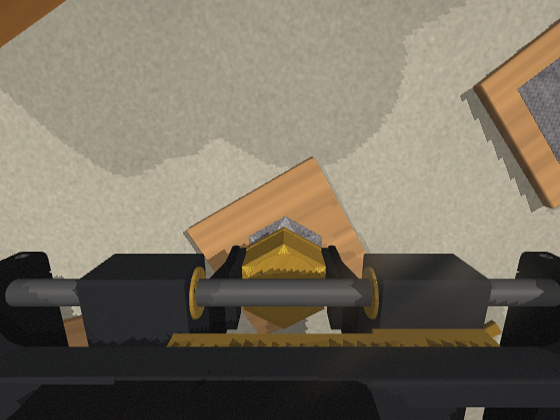

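```bash
python3 -m handwheel '[{"hand":-1,"dx":0.1,"dy":0.03,"dz":-0.6,"wx":0,"wy":0,"wz":0},{"hand":-1,"dx":0,"dy":0,"dz":-0.4,"wx":0,"wy":0,"wz":0},{"hand":-1,"dx":0,"dy":0,"dz":0,"wx":0,"wy":0,"wz":0},{"hand":-1,"dx":0,"dy":0,"dz":0,"wx":0,"wy":0,"wz":0},{"hand":-1,"dx":0,"dy":0,"dz":0,"wx":0,"wy":0,"wz":0},{"hand":-1,"dx":0,"dy":0,"dz":0,"wx":0,"wy":0,"wz":0}]'
```

```text
time_s: 16.6
position: [0.431, 0.0968, -0.0206]
tcp_rot: [[-0.876, 0.483, 0.0], [0.483, 0.876, -0.0], [-0.0, -0.0, -1.0]]
force: [0.9, -0.1, -2.5]
opening: 0.482
```

```bash
python3 -m handwheel '[{"hand":-1,"dx":0.07,"dy":0,"dz":-0.1,"wx":0,"wy":0,"wz":0},{"hand":-1,"dx":0,"dy":0,"dz":-0.1,"wx":0,"wy":0,"wz":0},{"hand":-1,"dx":0,"dy":0,"dz":0,"wx":0,"wy":0,"wz":0},{"hand":-1,"dx":0,"dy":0,"dz":0,"wx":0,"wy":0,"wz":0}]'
```

```text
time_s: 17.0
position: [0.432, 0.0968, -0.0226]
tcp_rot: [[-0.876, 0.483, 0.001], [0.483, 0.876, -0.0], [-0.001, 0.0, -1.0]]
force: [-0.1, 0.3, -1.7]
opening: 0.482
```

```bash
python3 -m handwheel '[{"hand":-1,"dx":-0.03,"dy":0,"dz":-0.06,"wx":0,"wy":0,"wz":0},{"hand":-1,"dx":0,"dy":0,"dz":0,"wx":0,"wy":0,"wz":0},{"hand":-1,"dx":0,"dy":0,"dz":0,"wx":0,"wy":0,"wz":0}]'
```

```text
time_s: 17.3
position: [0.432, 0.0968, -0.0226]
tcp_rot: [[-0.876, 0.483, 0.002], [0.483, 0.876, -0.0], [-0.001, 0.001, -1.0]]
force: [-0.2, 0.6, 5.5]
opening: 0.482
```

Contact. Release, rise, and check.

```bash
python3 -m handwheel '[{"hand":0.2,"dx":0,"dy":0,"dz":0,"wx":0,"wy":0,"wz":0},{"hand":0.5,"dx":0,"dy":0,"dz":0,"wx":0,"wy":0,"wz":0},{"hand":0.8,"dx":0,"dy":0,"dz":0,"wx":0,"wy":0,"wz":0},{"hand":0.8,"dx":0,"dy":0,"dz":0,"wx":0,"wy":0,"wz":0},{"hand":1,"dx":0,"dy":0,"dz":1,"wx":0,"wy":0,"wz":0},{"hand":1,"dx":0,"dy":0,"dz":4,"wx":0,"wy":0,"wz":0},{"hand":1,"dx":0,"dy":0,"dz":4,"wx":0,"wy":0,"wz":0},{"hand":1,"dx":0,"dy":0,"dz":2,"wx":0,"wy":0,"wz":0},{"hand":1,"dx":0,"dy":0,"dz":0,"wx":0,"wy":0,"wz":0},{"hand":1,"dx":0,"dy":0,"dz":0,"wx":0,"wy":0,"wz":0}]'; python3 look.py wrist w12; python3 - <<'E'
from poly import *
p,d,c,pos,rot=load('w12')
P=cloud(c,d)*1000
def top(z,cx,cy,r):
    m=((abs(P[...,2]-z)<5)&(np.hypot(P[...,0]-cx,P[...,1]-cy)<r)).astype(np.uint8)
    cs,_=cv2.findContours(m,cv2.RETR_EXTERNAL,cv2.CHAIN_APPROX_NONE); k=max(cs,key=cv2.contourArea)[:,0].astype(float)
    cen=k.mean(0); k2=k+0.5*(k-cen)/np.linalg.norm(k-cen,axis=1)[:,None]
    return np.array([ray(c,u,v,z/1000)[:2] for u,v in k2])*1000
q=top(36,432,97,35); s=fit(q,[(60*i,21) for i in range(6)],[432,97,1]); print(s.x,np.abs(s.fun).mean())
E
```

```text
time_s: 18.3
position: [0.4314, 0.0968, 0.0873]
tcp_rot: [[-0.876, 0.483, 0.001], [0.483, 0.876, -0.0], [-0.001, 0.001, -1.0]]
force: [-0.3, 0.8, 0.4]
opening: 1.001
w12 18.3 [0.4314 0.0968 0.0873]
[432.44510577  96.74466752   0.46763733] 0.3634193171484908
```

View pics/w12.png

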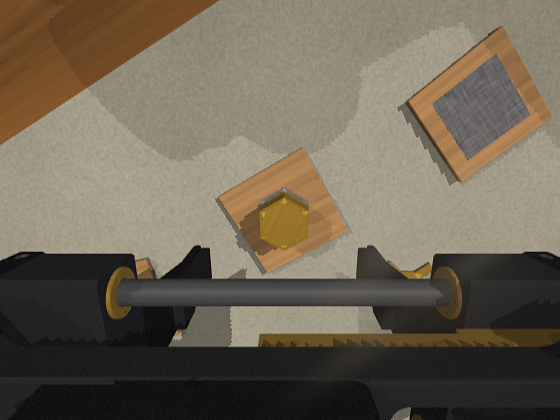

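```bash
python3 -m handwheel '[{"hand":1,"dx":2,"dy":1.4,"dz":0,"wx":0,"wy":0,"wz":0},{"hand":1,"dx":3.4,"dy":2.5,"dz":0,"wx":0,"wy":0,"wz":0},{"hand":1,"dx":3.4,"dy":2.5,"dz":0,"wx":0,"wy":0,"wz":0},{"hand":1,"dx":3.4,"dy":2.5,"dz":0,"wx":0,"wy":0,"wz":0},{"hand":1,"dx":3.4,"dy":2.5,"dz":0,"wx":0,"wy":0,"wz":0},{"hand":1,"dx":3.4,"dy":2.5,"dz":0,"wx":0,"wy":0,"wz":0},{"hand":1,"dx":3.2,"dy":2.1,"dz":0,"wx":0,"wy":0,"wz":0},{"hand":1,"dx":0,"dy":0,"dz":0,"wx":0,"wy":0,"wz":0},{"hand":1,"dx":0,"dy":0,"dz":0,"wx":0,"wy":0,"wz":0},{"hand":1,"dx":0,"dy":0,"dz":0,"wx":0,"wy":0,"wz":0}]'; python3 look.py wrist w13; python3 - <<'E'
from poly import *
p,d,c,pos,rot=load('w13')
P=cloud(c,d)*1000
m=((abs(P[...,2]-30)<4)&(np.hypot(P[...,0]-653,P[...,1]-257)<45)).astype(np.uint8)
cs,_=cv2.findContours(m,cv2.RETR_EXTERNAL,cv2.CHAIN_APPROX_NONE); k=max(cs,key=cv2.contourArea)[:,0].astype(float)
cen=k.mean(0); k2=k+0.5*(k-cen)/np.linalg.norm(k-cen,axis=1)[:,None]
q=np.array([ray(c,u,v,.03)[:2] for u,v in k2])*1000
s=least_squares(lambda x:np.hypot(*(q-x).T)-30,[653,257],loss='soft_l1'); print(s.x,np.abs(s.fun).mean(), len(q))
E
```

```text
time_s: 19.35
position: [0.6509, 0.2559, 0.0847]
tcp_rot: [[-0.876, 0.483, -0.005], [0.483, 0.876, -0.001], [0.004, -0.004, -1.0]]
force: [-0.7, -0.5, 0.3]
opening: 0.998
w13 19.35 [0.6509 0.2559 0.0847]
[652.98837888 257.59415665] 0.2519334246883552 188
```

View pics/w13.png

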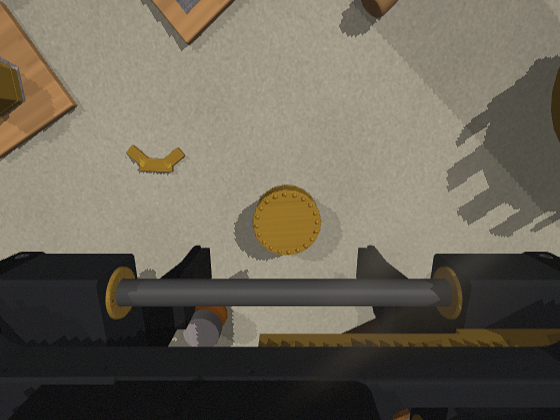

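```bash
python3 -m handwheel '[{"hand":1,"dx":0.1,"dy":0.1,"dz":-2,"wx":0,"wy":0,"wz":0},{"hand":1,"dx":0,"dy":0,"dz":-4,"wx":0,"wy":0,"wz":0},{"hand":1,"dx":0,"dy":0,"dz":-2.5,"wx":0,"wy":0,"wz":0},{"hand":1,"dx":0,"dy":0,"dz":0,"wx":0,"wy":0,"wz":0},{"hand":1,"dx":0,"dy":0,"dz":0,"wx":0,"wy":0,"wz":0},{"hand":1,"dx":0,"dy":0,"dz":0,"wx":0,"wy":0,"wz":0},{"hand":1,"dx":0,"dy":0,"dz":0,"wx":0,"wy":0,"wz":0}]'
```

```text
time_s: 20.1
position: [0.6559, 0.258, 0.004]
tcp_rot: [[-0.876, 0.483, 0.004], [0.483, 0.876, 0.001], [-0.003, 0.002, -1.0]]
force: [-0.8, -0.2, -0.3]
opening: 0.999
```

```bash
python3 -m handwheel '[{"hand":1,"dx":-0.2,"dy":-0.07,"dz":-1.5,"wx":0,"wy":0,"wz":0},{"hand":1,"dx":0,"dy":0,"dz":-1.5,"wx":0,"wy":0,"wz":0},{"hand":1,"dx":0,"dy":0,"dz":-0.3,"wx":0,"wy":0,"wz":0},{"hand":1,"dx":0,"dy":0,"dz":0,"wx":0,"wy":0,"wz":0},{"hand":1,"dx":0,"dy":0,"dz":0,"wx":0,"wy":0,"wz":0},{"hand":1,"dx":0,"dy":0,"dz":0,"wx":0,"wy":0,"wz":0}]'
```

```text
time_s: 20.7
position: [0.6514, 0.2569, -0.0317]
tcp_rot: [[-0.876, 0.483, -0.002], [0.483, 0.876, -0.001], [0.002, -0.002, -1.0]]
force: [-1.3, -0.1, 5.1]
opening: 1.002
```

```bash
python3 -m handwheel '[{"hand":1,"dx":0.05,"dy":0,"dz":0.2,"wx":0,"wy":0,"wz":0},{"hand":1,"dx":0,"dy":0,"dz":0,"wx":0,"wy":0,"wz":0},{"hand":1,"dx":0,"dy":0,"dz":0,"wx":0,"wy":0,"wz":0}]'
```

```text
time_s: 21.0
position: [0.6525, 0.257, -0.03]
tcp_rot: [[-0.876, 0.483, -0.001], [0.483, 0.876, -0.0], [0.001, -0.001, -1.0]]
force: [0.3, 0.5, 0.2]
opening: 0.998
```

```bash
python3 -m handwheel '[{"hand":0.6,"dx":0,"dy":0,"dz":0.1,"wx":0,"wy":0,"wz":0},{"hand":-1,"dx":0,"dy":0,"dz":0,"wx":0,"wy":0,"wz":0},{"hand":-1,"dx":0,"dy":0,"dz":0,"wx":0,"wy":0,"wz":0},{"hand":-1,"dx":0,"dy":0,"dz":0,"wx":0,"wy":0,"wz":0},{"hand":-1,"dx":0,"dy":0,"dz":0,"wx":0,"wy":0,"wz":0},{"hand":-1,"dx":0,"dy":0,"dz":0,"wx":0,"wy":0,"wz":0}]'
```

```text
time_s: 21.6
position: [0.6529, 0.2572, -0.0283]
tcp_rot: [[-0.876, 0.483, 0.0], [0.483, 0.876, 0.0], [-0.0, 0.0, -1.0]]
force: [0.1, 0.8, -0.4]
opening: 0.681
```

```bash
python3 -m handwheel '[{"hand":-1,"dx":0,"dy":0,"dz":0,"wx":0,"wy":0,"wz":0},{"hand":-1,"dx":0,"dy":0,"dz":0.5,"wx":0,"wy":0,"wz":0},{"hand":-1,"dx":0,"dy":0,"dz":1.5,"wx":0,"wy":0,"wz":0},{"hand":-1,"dx":0,"dy":0,"dz":3,"wx":0,"wy":0,"wz":0},{"hand":-1,"dx":0,"dy":-1,"dz":3,"wx":0,"wy":0,"wz":0},{"hand":-1,"dx":-1,"dy":-3,"dz":0,"wx":0,"wy":0,"wz":0},{"hand":-1,"dx":-1.5,"dy":-4,"dz":0,"wx":0,"wy":0,"wz":0},{"hand":-1,"dx":-1.5,"dy":-4,"dz":0,"wx":0,"wy":0,"wz":0},{"hand":-1,"dx":-1.5,"dy":-4,"dz":0,"wx":0,"wy":0,"wz":0},{"hand":-1,"dx":-1.5,"dy":-4,"dz":0,"wx":0,"wy":0,"wz":0}]'
```

```text
time_s: 22.6
position: [0.5822, 0.0558, 0.0528]
tcp_rot: [[-0.876, 0.482, 0.001], [0.482, 0.876, -0.0], [-0.001, 0.0, -1.0]]
force: [1.3, 0.1, -4.9]
opening: 0.683
```

```bash
python3 -m handwheel '[{"hand":-1,"dx":-1.5,"dy":-4,"dz":0,"wx":0,"wy":0,"wz":0},{"hand":-1,"dx":-1.5,"dy":-4,"dz":0,"wx":0,"wy":0,"wz":0},{"hand":-1,"dx":-1.5,"dy":-4,"dz":0,"wx":0,"wy":0,"wz":0},{"hand":-1,"dx":-1.5,"dy":-4,"dz":0,"wx":0,"wy":0,"wz":0},{"hand":-1,"dx":-1.5,"dy":-4,"dz":0,"wx":0,"wy":0,"wz":0},{"hand":-1,"dx":-1.5,"dy":-4,"dz":0,"wx":0,"wy":0,"wz":0},{"hand":-1,"dx":-1.5,"dy":-4,"dz":0,"wx":0,"wy":0,"wz":0},{"hand":-1,"dx":-1.5,"dy":-4,"dz":0,"wx":0,"wy":0,"wz":0},{"hand":-1,"dx":-0.5,"dy":-2.5,"dz":0,"wx":0,"wy":0,"wz":0},{"hand":-1,"dx":0,"dy":-1,"dz":0,"wx":0,"wy":0,"wz":0}]'
```

```text
time_s: 23.6
position: [0.4577, -0.3016, 0.0529]
tcp_rot: [[-0.874, 0.486, 0.002], [0.486, 0.874, -0.003], [-0.003, -0.001, -1.0]]
force: [0.4, -0.3, -3.7]
opening: 0.68
```

```bash
python3 -m handwheel '[{"hand":-1,"dx":-0.5,"dy":-1,"dz":0,"wx":0,"wy":0,"wz":0},{"hand":-1,"dx":0,"dy":0,"dz":0,"wx":0,"wy":0,"wz":0},{"hand":-1,"dx":0,"dy":0,"dz":0,"wx":0,"wy":0,"wz":0},{"hand":-1,"dx":0,"dy":0,"dz":0,"wx":0,"wy":0,"wz":0}]'; python3 look.py wrist w14
```

```text
time_s: 24.0
position: [0.4529, -0.3063, 0.0517]
tcp_rot: [[-0.876, 0.482, -0.001], [0.482, 0.876, 0.001], [0.001, 0.001, -1.0]]
force: [-0.1, -0.4, -4.3]
opening: 0.682
w14 24.0 [ 0.4529 -0.3063  0.0517]
```

View pics/w14.png

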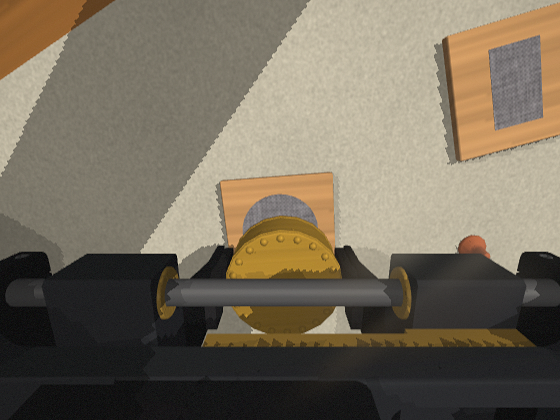

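```bash
python3 arc.py w14 250 312 185 222 32; python3 - <<'E'
from poly import *
pp,_,_=feltpts('w14',(515,80),420)
s=fit(pp,rect(29,18),[441,-102,-13.3]); print('block patch',len(pp),s.x.round(2),np.abs(s.fun).mean())
p,d,c,pos,rot=load('w14');P=cloud(c,d)*1000; tp=(P-pos*1000)@rot
q=p.astype(int); m=(q[...,0]-q[...,2])>50
for v in range(216,250,4):
    us=[u for u in range(220,345) if m[v,u] and -70<tp[v,u,2]<-25]; t=tp[v,us] if us else None
    if us: print(v,us[0],us[-1],t.min(0).round(1),t.max(0).round(1))
E
```

```text
patch centre [ 456.39 -311.57] resid 0.18 62 in tool [-5.72 -2.98 43.69]
block patch 255 [ 440.05 -102.14  -13.1 ] 0.2620691708475409
216 277 290 [ 29.1  -3.5 -33.3] [ 29.6   3.9 -31.2]
220 262 305 [ 26.8 -12.  -40.5] [ 29.4  12.5 -31.6]
224 256 313 [ 24.6 -15.5 -47.4] [ 29.4  16.9 -32.4]
228 249 318 [ 21.9 -19.5 -55.5] [ 29.8  20.1 -31.4]
232 246 323 [ 19.5 -21.3 -58.6] [ 28.8  23.1 -31.4]
236 241 325 [ 17.1 -24.5 -59.9] [ 27.2  24.  -31.5]
240 239 328 [ 14.1 -25.6 -60.5] [ 25.4  26.4 -30.2]
244 237 330 [ 12.3 -27.  -59.8] [ 23.1  27.2 -32.2]
248 236 332 [  9.7 -27.6 -60.7] [ 21.4  28.7 -31.9]
```

```bash
python3 -m handwheel '[{"hand":-1,"dx":0.2,"dy":-0.5,"dz":-1,"wx":0,"wy":0,"wz":0},{"hand":-1,"dx":0,"dy":0,"dz":-2.5,"wx":0,"wy":0,"wz":0},{"hand":-1,"dx":0,"dy":0,"dz":-1.5,"wx":0,"wy":0,"wz":0},{"hand":-1,"dx":0,"dy":0,"dz":-0.8,"wx":0,"wy":0,"wz":0},{"hand":-1,"dx":0,"dy":0,"dz":0,"wx":0,"wy":0,"wz":0},{"hand":-1,"dx":0,"dy":0,"dz":0,"wx":0,"wy":0,"wz":0},{"hand":-1,"dx":0,"dy":0,"dz":0,"wx":0,"wy":0,"wz":0},{"hand":-1,"dx":0,"dy":0,"dz":0,"wx":0,"wy":0,"wz":0}]'; python3 look.py wrist w15;  python3 arc.py w15 250 312 185 235 32
```

```text
time_s: 24.85
position: [0.4554, -0.3134, -0.0055]
tcp_rot: [[-0.876, 0.483, 0.001], [0.483, 0.876, -0.001], [-0.002, -0.001, -1.0]]
force: [-0.2, -0.2, -3.9]
opening: 0.685
w15 24.85 [ 0.4554 -0.3134 -0.0055]
patch centre [ 456.31 -311.39] resid 0.16 62 in tool [  0.16   2.19 -13.47]
```

View pics/w15.png

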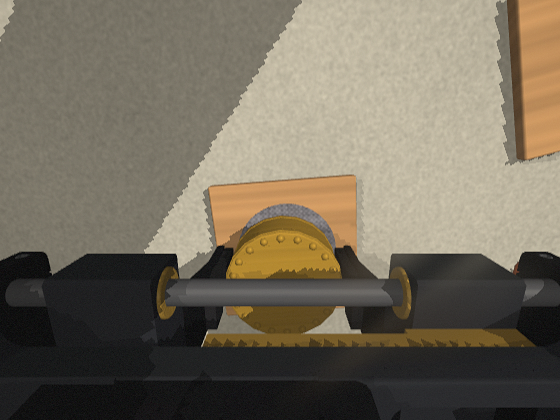

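```bash
python3 -m handwheel '[{"hand":-1,"dx":0.06,"dy":0.18,"dz":-0.5,"wx":0,"wy":0,"wz":0},{"hand":-1,"dx":0,"dy":0,"dz":-0.6,"wx":0,"wy":0,"wz":0},{"hand":-1,"dx":0,"dy":0,"dz":0,"wx":0,"wy":0,"wz":0},{"hand":-1,"dx":0,"dy":0,"dz":0,"wx":0,"wy":0,"wz":0},{"hand":-1,"dx":0,"dy":0,"dz":0,"wx":0,"wy":0,"wz":0},{"hand":-1,"dx":0,"dy":0,"dz":0,"wx":0,"wy":0,"wz":0}]'
```

```text
time_s: 25.5
position: [0.4556, -0.3112, -0.0172]
tcp_rot: [[-0.876, 0.483, 0.0], [0.483, 0.876, -0.0], [-0.0, -0.0, -1.0]]
force: [-0.4, -1.3, -4.5]
opening: 0.684
```

```bash
python3 -m handwheel '[{"hand":-1,"dx":0.03,"dy":-0.03,"dz":-0.15,"wx":0,"wy":0,"wz":0},{"hand":-1,"dx":0,"dy":0,"dz":-0.1,"wx":0,"wy":0,"wz":0},{"hand":-1,"dx":0,"dy":0,"dz":0,"wx":0,"wy":0,"wz":0},{"hand":-1,"dx":0,"dy":0,"dz":0,"wx":0,"wy":0,"wz":0},{"hand":-1,"dx":0,"dy":0,"dz":0,"wx":0,"wy":0,"wz":0}]'
```

```text
time_s: 26.0
position: [0.4558, -0.3114, -0.0197]
tcp_rot: [[-0.876, 0.483, -0.0], [0.483, 0.876, -0.0], [-0.0, -0.0, -1.0]]
force: [0.2, -0.4, -4.2]
opening: 0.68
```

```bash
python3 -m handwheel '[{"hand":-1,"dx":0,"dy":0,"dz":-0.08,"wx":0,"wy":0,"wz":0},{"hand":-1,"dx":0,"dy":0,"dz":0,"wx":0,"wy":0,"wz":0},{"hand":-1,"dx":0,"dy":0,"dz":0,"wx":0,"wy":0,"wz":0}]'
```

```text
time_s: 26.3
position: [0.4559, -0.3115, -0.0203]
tcp_rot: [[-0.876, 0.483, 0.0], [0.483, 0.876, -0.0], [-0.0, -0.0, -1.0]]
force: [0.1, 1.0, -1.1]
opening: 0.682
```

```bash
python3 -m handwheel '[{"hand":0.5,"dx":0,"dy":0,"dz":-0.03,"wx":0,"wy":0,"wz":0},{"hand":0.7,"dx":0,"dy":0,"dz":0,"wx":0,"wy":0,"wz":0},{"hand":1,"dx":0,"dy":0,"dz":0,"wx":0,"wy":0,"wz":0},{"hand":1,"dx":0,"dy":0,"dz":0,"wx":0,"wy":0,"wz":0},{"hand":1,"dx":0,"dy":0,"dz":0.5,"wx":0,"wy":0,"wz":0},{"hand":1,"dx":0,"dy":0,"dz":2.5,"wx":0,"wy":0,"wz":0},{"hand":1,"dx":0,"dy":0,"dz":4,"wx":0,"wy":0,"wz":0},{"hand":1,"dx":0,"dy":0,"dz":4,"wx":0,"wy":0,"wz":0},{"hand":1,"dx":0,"dy":0,"dz":0,"wx":0,"wy":0,"wz":0},{"hand":1,"dx":0,"dy":0,"dz":0,"wx":0,"wy":0,"wz":0}]'; python3 look.py wrist w16; cat > topfit.py <<'E'
from poly import *
def toppts(name,z,cx,cy,r,tol=4):
    p,d,c,pos,rot=load(name); P=cloud(c,d)*1000
    m=((abs(P[...,2]-z)<tol)&(np.hypot(P[...,0]-cx,P[...,1]-cy)<r)).astype(np.uint8)
    cs,_=cv2.findContours(m,cv2.RETR_EXTERNAL,cv2.CHAIN_APPROX_NONE); k=max(cs,key=cv2.contourArea)[:,0].astype(float)
    cen=k.mean(0); k2=k+0.5*(k-cen)/np.linalg.norm(k-cen,axis=1)[:,None]
    return np.array([ray(c,u,v,z/1000)[:2] for u,v in k2])*1000
def circ(q,R): 
    s=least_squares(lambda x:np.hypot(*(q-x).T)-R,q.mean(0),loss='soft_l1'); return s.x.round(2),np.abs(s.fun).mean().round(2)
E
python3 - <<'E'
from topfit import *
print(circ(toppts('w16',38,456,-311,45),30))
E
```

```text
time_s: 27.3
position: [0.4563, -0.3119, 0.0905]
tcp_rot: [[-0.876, 0.483, 0.002], [0.483, 0.876, -0.002], [-0.003, -0.001, -1.0]]
force: [0.6, -0.3, 0.7]
opening: 1.0
w16 27.3 [ 0.4563 -0.3119  0.0905]
(array([ 455.86, -311.2 ]), np.float64(0.26))
```

View pics/w16.png

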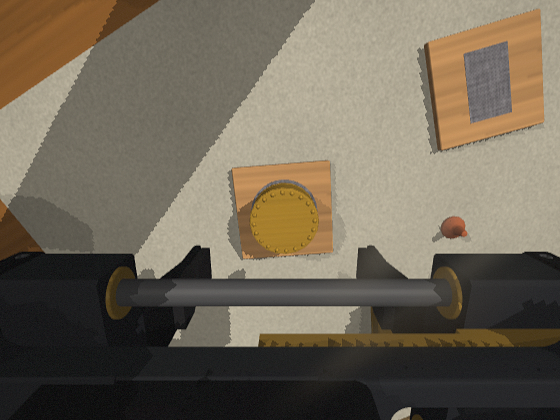

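```bash
python3 -m handwheel '[{"hand":1,"dx":2.5,"dy":0.8,"dz":1,"wx":0,"wy":0,"wz":0},{"hand":1,"dx":3.5,"dy":1,"dz":1,"wx":0,"wy":0,"wz":-0.03},{"hand":1,"dx":3.6,"dy":1,"dz":0,"wx":0,"wy":0,"wz":-0.03},{"hand":1,"dx":3.6,"dy":1.2,"dz":0,"wx":0,"wy":0,"wz":0},{"hand":1,"dx":3.6,"dy":1.2,"dz":0,"wx":0,"wy":0,"wz":0},{"hand":1,"dx":0,"dy":0,"dz":0,"wx":0,"wy":0,"wz":0},{"hand":1,"dx":0,"dy":0,"dz":0,"wx":0,"wy":0,"wz":0},{"hand":1,"dx":0,"dy":0,"dz":0,"wx":0,"wy":0,"wz":0}]'; python3 look.py wrist w17
python3 - <<'E'
from topfit import *
q=toppts('w17',58,628,-260,45); s=fit(q,rect(27,16),[628,-260,-33]); print('block',s.x.round(2),np.abs(s.fun).mean(),np.array(cv2.minAreaRect(q.astype(np.float32))[1]))
q=toppts('w17',30,628,-260,55); print(cv2.minAreaRect(q.astype(np.float32)))
E
```

```text
time_s: 28.15
position: [0.6218, -0.259, 0.1075]
tcp_rot: [[-0.845, 0.535, -0.004], [0.535, 0.845, 0.002], [0.004, -0.0, -1.0]]
force: [-0.7, 0.1, 0.2]
opening: 1.0
w17 28.15 [ 0.6218 -0.259   0.1075]
block [ 625.82 -261.52  -32.43] 0.26273594908350845 [32.6972847  54.47875214]
((625.3973388671875, -261.33673095703125), (59.4171028137207, 59.64244842529297), 67.43216705322266)
```

View pics/w17.png

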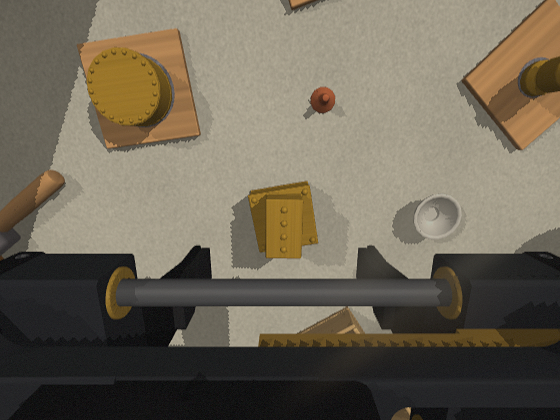

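```bash
python3 -m handwheel '[{"hand":1,"dx":0.2,"dy":-0.2,"dz":-2,"wx":0,"wy":0,"wz":0},{"hand":1,"dx":0,"dy":0,"dz":-4,"wx":0,"wy":0,"wz":0},{"hand":1,"dx":0,"dy":0,"dz":-1.5,"wx":0,"wy":0,"wz":0},{"hand":1,"dx":0,"dy":0,"dz":0,"wx":0,"wy":0,"wz":0},{"hand":1,"dx":0,"dy":0,"dz":0,"wx":0,"wy":0,"wz":0},{"hand":1,"dx":0,"dy":0,"dz":0,"wx":0,"wy":0,"wz":0},{"hand":1,"dx":0,"dy":0,"dz":0,"wx":0,"wy":0,"wz":0}]'
```

```text
time_s: 28.9
position: [0.6269, -0.2621, 0.036]
tcp_rot: [[-0.845, 0.534, 0.003], [0.534, 0.845, -0.002], [-0.003, 0.0, -1.0]]
force: [0.6, -0.5, 0.4]
opening: 0.998
```

```bash
python3 -m handwheel '[{"hand":1,"dx":-0.06,"dy":0.04,"dz":-1.5,"wx":0,"wy":0,"wz":0},{"hand":1,"dx":0,"dy":0,"dz":-1.8,"wx":0,"wy":0,"wz":0},{"hand":1,"dx":0,"dy":0,"dz":0,"wx":0,"wy":0,"wz":0},{"hand":0.5,"dx":0,"dy":0,"dz":0,"wx":0,"wy":0,"wz":0},{"hand":0.3,"dx":0,"dy":0,"dz":0,"wx":0,"wy":0,"wz":0},{"hand":0,"dx":0,"dy":0,"dz":0,"wx":0,"wy":0,"wz":0},{"hand":0,"dx":0,"dy":0,"dz":0,"wx":0,"wy":0,"wz":0}]'
```

```text
time_s: 29.6
position: [0.6257, -0.2613, 0.0019]
tcp_rot: [[-0.845, 0.534, 0.001], [0.534, 0.845, -0.001], [-0.001, 0.0, -1.0]]
force: [0.3, 0.4, 0.4]
opening: 0.723
```

```bash
python3 -m handwheel '[{"hand":-1,"dx":0,"dy":-0.02,"dz":0,"wx":0,"wy":0,"wz":0},{"hand":-1,"dx":0,"dy":0,"dz":0,"wx":0,"wy":0,"wz":0},{"hand":-1,"dx":0,"dy":0,"dz":0,"wx":0,"wy":0,"wz":0},{"hand":-1,"dx":0,"dy":0,"dz":0,"wx":0,"wy":0,"wz":0},{"hand":-1,"dx":0,"dy":0,"dz":0,"wx":0,"wy":0,"wz":0},{"hand":-1,"dx":0,"dy":0,"dz":0,"wx":0,"wy":0,"wz":0},{"hand":-1,"dx":0,"dy":0,"dz":0,"wx":0,"wy":0,"wz":0},{"hand":-1,"dx":0,"dy":0,"dz":0,"wx":0,"wy":0,"wz":0}]'
```

```text
time_s: 30.4
position: [0.6252, -0.2612, 0.0012]
tcp_rot: [[-0.845, 0.534, -0.0], [0.534, 0.845, -0.0], [-0.0, -0.0, -1.0]]
force: [0.4, 0.9, 0.2]
opening: 0.364
```

```bash
python3 -m handwheel '[{"hand":-1,"dx":0,"dy":0,"dz":0.5,"wx":0,"wy":0,"wz":0},{"hand":-1,"dx":0,"dy":0,"dz":1.5,"wx":0,"wy":0,"wz":0},{"hand":-1,"dx":0,"dy":0,"dz":3,"wx":0,"wy":0,"wz":0},{"hand":-1,"dx":-2,"dy":2,"dz":1,"wx":0,"wy":0,"wz":0.037},{"hand":-1,"dx":-3,"dy":2.5,"dz":0,"wx":0,"wy":0,"wz":0.06},{"hand":-1,"dx":-3,"dy":2.5,"dz":0,"wx":0,"wy":0,"wz":0.06},{"hand":-1,"dx":-3,"dy":2.5,"dz":0,"wx":0,"wy":0,"wz":0.06},{"hand":-1,"dx":-3,"dy":2.5,"dz":0,"wx":0,"wy":0,"wz":0.06},{"hand":-1,"dx":-3,"dy":2.5,"dz":0,"wx":0,"wy":0,"wz":0.06},{"hand":-1,"dx":-1.5,"dy":1.4,"dz":0,"wx":0,"wy":0,"wz":0}]'
```

```text
time_s: 31.4
position: [0.4364, -0.0996, 0.062]
tcp_rot: [[-0.975, 0.223, -0.003], [0.223, 0.975, 0.002], [0.004, 0.001, -1.0]]
force: [0.3, 0.8, -2.1]
opening: 0.365
```

```bash
python3 -m handwheel '[{"hand":-1,"dx":0,"dy":0,"dz":0,"wx":0,"wy":0,"wz":0},{"hand":-1,"dx":0,"dy":0,"dz":0,"wx":0,"wy":0,"wz":0},{"hand":-1,"dx":0,"dy":0,"dz":0,"wx":0,"wy":0,"wz":0},{"hand":-1,"dx":0,"dy":0,"dz":0,"wx":0,"wy":0,"wz":0}]'; python3 look.py wrist w18
```

```text
time_s: 31.8
position: [0.442, -0.1035, 0.0614]
tcp_rot: [[-0.974, 0.226, 0.002], [0.225, 0.974, -0.001], [-0.003, -0.001, -1.0]]
force: [-0.2, -0.0, -2.8]
opening: 0.369
w18 31.8 [ 0.442  -0.1035  0.0614]
```

View pics/w18.png

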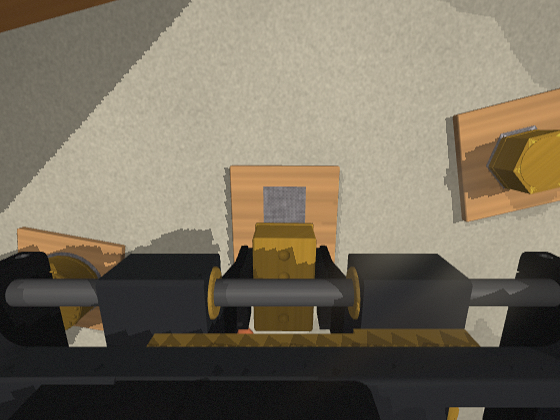

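```bash
cat > blk.py <<'E'
import sys
from poly import *
n=sys.argv[1]; vm=int(sys.argv[2]); seed=(int(sys.argv[3]),int(sys.argv[4]))
pts,pos,rot=feltpts(n,seed,vm)
s=fit(pts,rect(29,18),[440,-102.1,-13.1]); print(len(pts),s.x.round(2),np.abs(s.fun).mean().round(2),'tool',(rot.T@(np.append(s.x[:2],8)-pos*1000)).round(2),'tool y',np.degrees(np.arctan2(rot[1,1],rot[0,1])).round(2))
p,d,c,pos,rot=load(n);P=cloud(c,d)*1000; tp=(P-pos*1000)@rot
q=p.astype(int); m=(q[...,0]-q[...,2])>50
for v in range(224,264,5):
    us=[u for u in range(247,322) if m[v,u] and -70<tp[v,u,2]<-25]; t=tp[v,us] if us else None
    if us: print(v,us[0],us[-1],t.min(0).round(1),t.max(0).round(1))
E
python3 blk.py w18 219 285 200
```

```text
105 [ 440.63 -102.33  -13.09] 0.2 tool [ 1.77  0.89 53.41] tool y 76.97
224 255 312 [ 24.7 -15.6 -35.9] [ 25.7  16.4 -32.7]
229 255 312 [ 24.9 -15.  -45.2] [ 25.8  15.7 -42.4]
234 254 314 [ 24.7 -14.7 -53.2] [ 25.8  16.  -49.9]
239 252 315 [ 23.9 -15.3 -58. ] [ 24.9  15.9 -55.1]
244 252 315 [ 21.4 -15.3 -58.2] [ 22.4  16.  -55.6]
249 253 315 [ 18.5 -14.8 -58.3] [ 19.8  15.9 -55.2]
254 253 315 [ 16.1 -14.9 -59.7] [ 17.7  16.2 -55.8]
259 253 315 [ 12.9 -15.1 -59. ] [ 14.8  16.4 -54.9]
```

```bash
python3 - <<'E'
from poly import *
p,d,c,pos,rot=load('w18')
for v in range(230,244): print(v,p[v,262:275].mean(0).round(0),p[v,290:305].mean(0).round(0), (rot.T@(ray(c,284,v,.0614+.0568)-pos)*1000).round(1), (rot.T@(ray(c,284,v,.0614+.0288)-pos)*1000).round(1))
print([ (v,p[v,285].tolist()) for v in range(216,228)], [(v,(rot.T@(ray(c,284,v,.0614+.0288)-pos)*1000).round(1)) for v in(220,222,224)])
E
```

```text
230 [108.  83.  33.] [111.  85.  34.] [ 29.2   0.6 -56.9] [ 19.8   0.7 -28.8]
231 [108.  84.  34.] [111.  85.  34.] [ 28.7   0.6 -56.9] [ 19.1   0.7 -28.8]
232 [108.  83.  33.] [111.  85.  33.] [ 28.1   0.6 -56.9] [ 18.5   0.7 -28.8]
233 [109.  84.  32.] [112.  86.  34.] [ 27.6   0.6 -56.9] [ 17.9   0.7 -28.8]
234 [110.  85.  33.] [112.  86.  33.] [ 27.1   0.6 -56.9] [ 17.3   0.7 -28.8]
235 [110.  85.  33.] [112.  86.  33.] [ 26.6   0.6 -56.9] [ 16.6   0.7 -28.8]
236 [108.  83.  32.] [111.  86.  33.] [ 26.1   0.6 -56.9] [ 16.    0.7 -28.8]
237 [123.  94.  36.] [116.  89.  35.] [ 25.5   0.6 -56.8] [ 15.4   0.7 -28.8]
238 [160. 122.  44.] [150. 115.  42.] [ 25.    0.6 -56.8] [ 14.8   0.7 -28.8]
239 [174. 133.  48.] [173. 132.  48.] [ 24.5   0.6 -56.8] [ 14.1   0.7 -28.8]
240 [171. 130.  47.] [173. 131.  48.] [ 24.    0.6 -56.8] [ 13.5   0.7 -28.8]
241 [170. 130.  47.] [171. 131.  47.] [ 23.5   0.6 -56.8] [ 12.9   0.7 -28.8]
242 [170. 130.  47.] [171. 130.  47.] [ 22.9   0.6 -56.8] [ 12.2   0.7 -28.8]
243 [171. 130.  48.] [172. 131.  47.] [ 22.4   0.6 -56.8] [ 11.6   0.7 -28.8]
[(216, [118, 111, 112]), (217, [117, 112, 113]), (218, [131, 124, 127]), (219, [132, 128, 128]), (220, [126, 122, 123]), (221, [125, 124, 124]), (222, [117, 107, 98]), (223, [125, 98, 46]), (224, [143, 109, 38]), (225, [129, 99, 40]), (226, [106, 82, 31]), (227, [107, 80, 29])] [(220, array([ 25.9,   0.7, -28.9])), (222, array([ 24.7,   0.7, -28.8])), (224, array([ 23.5,   0.7, -28.8]))]
```

```bash
python3 -m handwheel '[{"hand":-1,"dx":-0.25,"dy":0.11,"dz":-1.5,"wx":0,"wy":0,"wz":0},{"hand":-1,"dx":0,"dy":0,"dz":-2.5,"wx":0,"wy":0,"wz":0},{"hand":-1,"dx":0,"dy":0,"dz":-2,"wx":0,"wy":0,"wz":0},{"hand":-1,"dx":0,"dy":0,"dz":-0.9,"wx":0,"wy":0,"wz":0},{"hand":-1,"dx":0,"dy":0,"dz":0,"wx":0,"wy":0,"wz":0},{"hand":-1,"dx":0,"dy":0,"dz":0,"wx":0,"wy":0,"wz":0},{"hand":-1,"dx":0,"dy":0,"dz":0,"wx":0,"wy":0,"wz":0},{"hand":-1,"dx":0,"dy":0,"dz":0,"wx":0,"wy":0,"wz":0}]'; python3 look.py wrist w19;python3 - <<'E'
from poly import *
p,d,c,pos,rot=load('w19')
cv2.imwrite('pics/w19z.png',cv2.resize(p[190:270,215:355,::-1],(0,0),fx=5,fy=5,interpolation=cv2.INTER_CUBIC))
E
```

```text
time_s: 32.65
position: [0.4383, -0.1014, -0.0071]
tcp_rot: [[-0.974, 0.225, 0.002], [0.225, 0.974, -0.001], [-0.002, -0.0, -1.0]]
force: [0.6, 1.0, -2.0]
opening: 0.368
w19 32.65 [ 0.4383 -0.1014 -0.0071]
```

View pics/w19z.png

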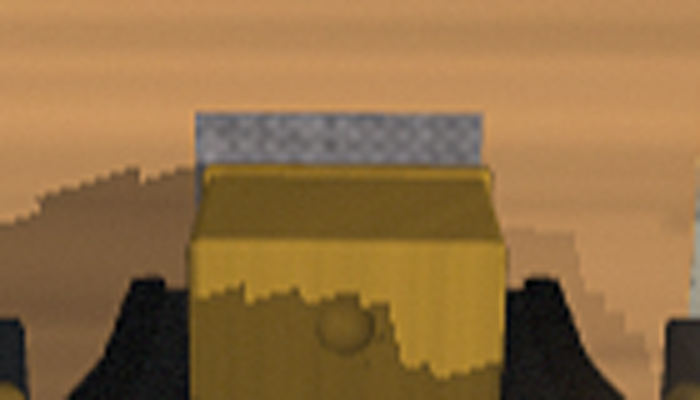

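```bash
python3 -m handwheel '[{"hand":-1,"dx":0.1,"dy":-0.1,"dz":-0.5,"wx":0,"wy":0,"wz":0},{"hand":-1,"dx":0,"dy":0,"dz":-0.6,"wx":0,"wy":0,"wz":0},{"hand":-1,"dx":0,"dy":0,"dz":0,"wx":0,"wy":0,"wz":0},{"hand":-1,"dx":0,"dy":0,"dz":0,"wx":0,"wy":0,"wz":0},{"hand":-1,"dx":0,"dy":0,"dz":0,"wx":0,"wy":0,"wz":0},{"hand":-1,"dx":0,"dy":0,"dz":0,"wx":0,"wy":0,"wz":0}]'; python3 look.py wrist w20;python3 - <<'E'
from poly import *
p,d,c,pos,rot=load('w20')
cv2.imwrite('pics/w20z.png',cv2.resize(p[190:270,215:355,::-1],(0,0),fx=5,fy=5,interpolation=cv2.INTER_CUBIC))
E
```

```text
time_s: 33.3
position: [0.4387, -0.1021, -0.0188]
tcp_rot: [[-0.974, 0.225, -0.0], [0.225, 0.974, -0.0], [0.0, -0.0, -1.0]]
force: [0.3, 0.1, -1.6]
opening: 0.365
w20 33.3 [ 0.4387 -0.1021 -0.0188]
```

View pics/w20z.png

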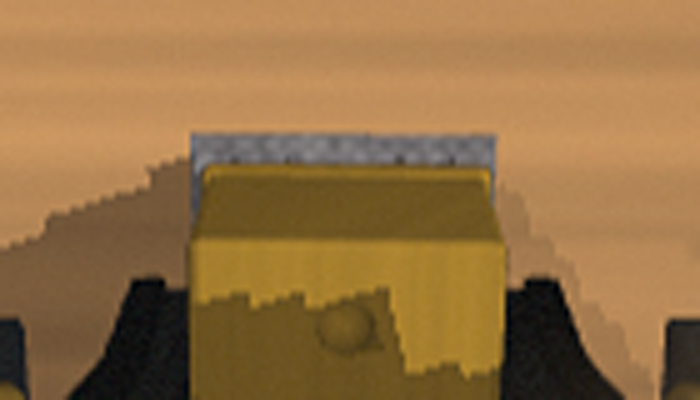

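```bash
python3 - <<'E'
from poly import *
p,d,c,pos,rot=load('w20')
f=lambda v,z:(rot.T@(ray(c,284,v,z)-pos)*1000).round(2)
for v in range(214,228): print(v,p[v,275:295].mean(0).round(0))
print(f(216.3,.008),f(223.2,.010), f(237.8,.038))
E
```

```text
214 [196. 145.  93.]
215 [201. 149.  93.]
216 [172. 134.  99.]
217 [125. 115. 110.]
218 [116. 113. 114.]
219 [119. 115. 116.]
220 [122. 118. 119.]
221 [122. 118. 121.]
222 [109.  99.  90.]
223 [121.  93.  39.]
224 [141. 107.  39.]
225 [124.  95.  36.]
226 [105.  81.  32.]
227 [107.  82.  32.]
[ 27.59   0.65 -26.84] [ 23.97   0.65 -28.84] [ 25.15   0.59 -56.84]
```

```bash
python3 -m handwheel '[{"hand":-1,"dx":0,"dy":-0.04,"dz":-0.1,"wx":0,"wy":0,"wz":0},{"hand":-1,"dx":0,"dy":0,"dz":-0.1,"wx":0,"wy":0,"wz":0},{"hand":-1,"dx":0,"dy":0,"dz":0,"wx":0,"wy":0,"wz":0},{"hand":-1,"dx":0,"dy":0,"dz":0,"wx":0,"wy":0,"wz":0}]'
```

```text
time_s: 33.75
position: [0.4387, -0.1025, -0.0209]
tcp_rot: [[-0.974, 0.225, -0.0], [0.225, 0.974, -0.0], [0.0, -0.0, -1.0]]
force: [-0.8, 0.7, -2.1]
opening: 0.367
```

```bash
python3 -m handwheel '[{"hand":-1,"dx":0,"dy":0,"dz":-0.06,"wx":0,"wy":0,"wz":0},{"hand":-1,"dx":0,"dy":0,"dz":0,"wx":0,"wy":0,"wz":0},{"hand":-1,"dx":0,"dy":0,"dz":0,"wx":0,"wy":0,"wz":0}]'
```

```text
time_s: 34.05
position: [0.4387, -0.1025, -0.0209]
tcp_rot: [[-0.974, 0.225, 0.0], [0.225, 0.974, -0.0], [-0.0, -0.0, -1.0]]
force: [1.2, -0.5, 4.8]
opening: 0.366
```

Contact; release and rise.

```bash
python3 -m handwheel '[{"hand":0,"dx":0,"dy":0,"dz":0,"wx":0,"wy":0,"wz":0},{"hand":0.3,"dx":0,"dy":0,"dz":0,"wx":0,"wy":0,"wz":0},{"hand":0.6,"dx":0,"dy":0,"dz":0,"wx":0,"wy":0,"wz":0},{"hand":0.8,"dx":0,"dy":0,"dz":0,"wx":0,"wy":0,"wz":0},{"hand":1,"dx":0,"dy":0,"dz":1,"wx":0,"wy":0,"wz":0},{"hand":1,"dx":0,"dy":0,"dz":3,"wx":0,"wy":0,"wz":0},{"hand":1,"dx":0,"dy":0,"dz":4,"wx":0,"wy":0,"wz":0},{"hand":1,"dx":0,"dy":0,"dz":3,"wx":0,"wy":0,"wz":0},{"hand":1,"dx":0,"dy":0,"dz":0,"wx":0,"wy":0,"wz":0},{"hand":1,"dx":0,"dy":0,"dz":0,"wx":0,"wy":0,"wz":0}]'; python3 look.py wrist w21
python3 - <<'E'
from topfit import *
q=toppts('w21',36,440,-102,45); s=fit(q,rect(27,16),[440,-102,-13]); print('block',s.x.round(2),np.abs(s.fun).mean(),np.array(cv2.minAreaRect(q.astype(np.float32))[1]))
# board
p,d,c,pos,rot=load('w21'); cv2.imwrite('pics/w21z.png',cv2.resize(p[140:270,200:360,::-1],(0,0),fx=4,fy=4,interpolation=cv2.INTER_CUBIC))
E
```

```text
time_s: 35.05
position: [0.439, -0.1026, 0.0895]
tcp_rot: [[-0.974, 0.225, 0.002], [0.225, 0.974, -0.001], [-0.002, -0.001, -1.0]]
force: [0.4, -0.4, -0.7]
opening: 0.998
w21 35.05 [ 0.439  -0.1026  0.0895]
block [ 439.63 -102.23  -13.53] 0.19998871437815777 [32.05931854 53.98153305]
```

View pics/w21z.png

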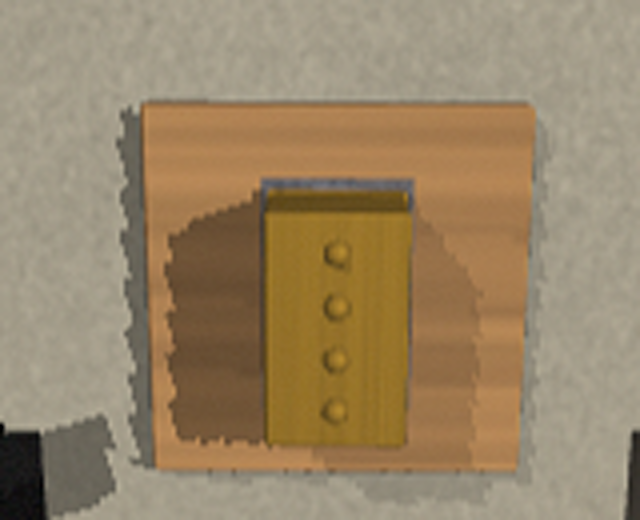

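```bash
python3 - <<'E'
from poly import *
p,d,c,pos,rot=load('w21')
f=lambda v,z:(rot.T@(ray(c,284,v,z)-pos)*1000).round(2)
for v in range(182,196): print(v,p[v,270:298].mean(0).round(0),f(v,.008)[0])
for v in list(range(163,168))+list(range(254,261)): print(v,p[v,270:298].mean(0).round(0),f(v,.008)[0])
E
```

```text
182 [177. 131.  83.] 30.06
183 [183. 135.  84.] 29.12
184 [148. 118.  92.] 28.17
185 [103. 100. 102.] 27.22
186 [103. 101. 104.] 26.28
187 [121. 101.  75.] 25.32
188 [117.  88.  30.] 24.37
189 [97. 74. 28.] 23.42
190 [98. 75. 29.] 22.46
191 [99. 76. 30.] 21.5
192 [97. 74. 28.] 20.54
193 [137. 105.  38.] 19.58
194 [158. 120.  43.] 18.62
195 [153. 117.  42.] 17.65
163 [165. 158. 139.] 47.66
164 [167. 161. 143.] 46.75
165 [135. 123. 105.] 45.83
166 [151. 112.  69.] 44.92
167 [178. 132.  84.] 44.0
254 [159. 118.  76.] -42.71
255 [164. 122.  78.] -43.8
256 [174. 128.  81.] -44.88
257 [148. 117.  84.] -45.97
258 [133. 126. 110.] -47.06
259 [148. 143. 126.] -48.16
260 [152. 146. 129.] -49.25
```

```bash
python3 -m handwheel '[{"hand":1,"dx":2,"dy":-1.8,"dz":0,"wx":0,"wy":0,"wz":-0.04},{"hand":1,"dx":3.3,"dy":-2.8,"dz":0,"wx":0,"wy":0,"wz":-0.04},{"hand":1,"dx":3.3,"dy":-2.8,"dz":0,"wx":0,"wy":0,"wz":-0.04},{"hand":1,"dx":3.3,"dy":-2.8,"dz":0,"wx":0,"wy":0,"wz":-0.047},{"hand":1,"dx":3.3,"dy":-2.8,"dz":0,"wx":0,"wy":0,"wz":0},{"hand":1,"dx":3.3,"dy":-2.8,"dz":0,"wx":0,"wy":0,"wz":0},{"hand":1,"dx":0,"dy":0,"dz":0,"wx":0,"wy":0,"wz":0},{"hand":1,"dx":0,"dy":0,"dz":0,"wx":0,"wy":0,"wz":0},{"hand":1,"dx":0,"dy":0,"dz":0,"wx":0,"wy":0,"wz":0},{"hand":1,"dx":0,"dy":0,"dz":0,"wx":0,"wy":0,"wz":0}]'; python3 look.py wrist w22
python3 - <<'E'
from topfit import *
q=toppts('w22',30,625,-261,50); s=fit(q,rect(29,29),[625,-261,67]); print('plinth',s.x.round(2),np.abs(s.fun).mean(),np.array(cv2.minAreaRect(q.astype(np.float32))[1]))
p,d,c,pos,rot=load('w22');print(np.degrees(np.arctan2(rot[1,1],rot[0,1])))
E
```

```text
time_s: 36.1
position: [0.622, -0.2589, 0.0877]
tcp_rot: [[-0.924, 0.383, -0.003], [0.383, 0.924, 0.002], [0.003, 0.001, -1.0]]
force: [-0.2, -0.2, 0.1]
opening: 1.005
w22 36.1 [ 0.622  -0.2589  0.0877]
plinth [ 625.51 -261.53   67.39] 0.2919557917875119 [59.36185455 58.72106171]
67.46868710202597
```

View pics/w22.png

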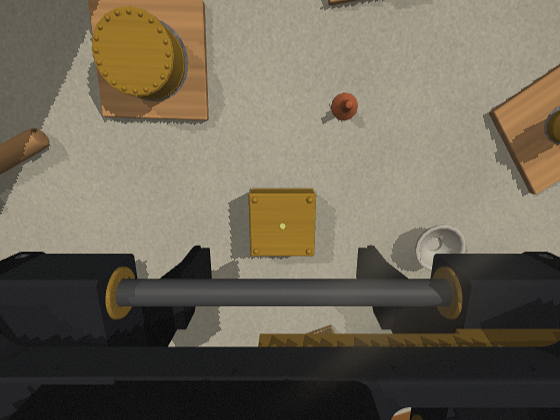

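```bash
python3 -m handwheel '[{"hand":1,"dx":0.15,"dy":-0.2,"dz":-2,"wx":0,"wy":0,"wz":0},{"hand":1,"dx":0,"dy":0,"dz":-4,"wx":0,"wy":0,"wz":0},{"hand":1,"dx":0,"dy":0,"dz":-2.2,"wx":0,"wy":0,"wz":0},{"hand":1,"dx":0,"dy":0,"dz":0,"wx":0,"wy":0,"wz":0},{"hand":1,"dx":0,"dy":0,"dz":0,"wx":0,"wy":0,"wz":0},{"hand":1,"dx":0,"dy":0,"dz":0,"wx":0,"wy":0,"wz":0},{"hand":1,"dx":0,"dy":0,"dz":0,"wx":0,"wy":0,"wz":0}]'
```

```text
time_s: 36.85
position: [0.6264, -0.2632, 0.0086]
tcp_rot: [[-0.924, 0.384, 0.003], [0.384, 0.924, -0.002], [-0.004, -0.001, -1.0]]
force: [0.3, 0.5, 0.4]
opening: 1.004
```

```bash
python3 -m handwheel '[{"hand":1,"dx":-0.05,"dy":0.12,"dz":-1.5,"wx":0,"wy":0,"wz":0},{"hand":1,"dx":0,"dy":0,"dz":-1.5,"wx":0,"wy":0,"wz":0},{"hand":1,"dx":0,"dy":0,"dz":-0.5,"wx":0,"wy":0,"wz":0},{"hand":1,"dx":0,"dy":0,"dz":0,"wx":0,"wy":0,"wz":0},{"hand":1,"dx":0,"dy":0,"dz":0,"wx":0,"wy":0,"wz":0},{"hand":1,"dx":0,"dy":0,"dz":0,"wx":0,"wy":0,"wz":0}]'
```

```text
time_s: 37.45
position: [0.625, -0.2615, -0.0283]
tcp_rot: [[-0.923, 0.384, 0.001], [0.384, 0.923, -0.0], [-0.001, -0.0, -1.0]]
force: [-0.7, 0.6, 0.1]
opening: 1.002
```

```bash
python3 -m handwheel '[{"hand":0.6,"dx":0.05,"dy":-0.02,"dz":0,"wx":0,"wy":0,"wz":0},{"hand":-1,"dx":0,"dy":0,"dz":0,"wx":0,"wy":0,"wz":0},{"hand":-1,"dx":0,"dy":0,"dz":0,"wx":0,"wy":0,"wz":0},{"hand":-1,"dx":0,"dy":0,"dz":0,"wx":0,"wy":0,"wz":0},{"hand":-1,"dx":0,"dy":0,"dz":0,"wx":0,"wy":0,"wz":0},{"hand":-1,"dx":0,"dy":0,"dz":0,"wx":0,"wy":0,"wz":0},{"hand":-1,"dx":0,"dy":0,"dz":0,"wx":0,"wy":0,"wz":0}]'
```

```text
time_s: 38.15
position: [0.6252, -0.2616, -0.0283]
tcp_rot: [[-0.923, 0.384, 0.0], [0.384, 0.923, -0.0], [-0.0, -0.0, -1.0]]
force: [-1.0, 0.6, 2.0]
opening: 0.666
```

```bash
python3 -m handwheel '[{"hand":-1,"dx":0,"dy":0,"dz":0.5,"wx":0,"wy":0,"wz":0},{"hand":-1,"dx":0,"dy":0,"dz":1.5,"wx":0,"wy":0,"wz":0},{"hand":-1,"dx":0,"dy":0,"dz":3,"wx":0,"wy":0,"wz":0},{"hand":-1,"dx":0,"dy":1,"dz":3,"wx":0,"wy":0,"wz":0},{"hand":-1,"dx":-1,"dy":3,"dz":1,"wx":0,"wy":0,"wz":0.045},{"hand":-1,"dx":-1.5,"dy":4,"dz":0,"wx":0,"wy":0,"wz":0.045},{"hand":-1,"dx":-1.5,"dy":4,"dz":0,"wx":0,"wy":0,"wz":0.045},{"hand":-1,"dx":-1.5,"dy":4,"dz":0,"wx":0,"wy":0,"wz":0.045},{"hand":-1,"dx":-1.5,"dy":4,"dz":0,"wx":0,"wy":0,"wz":0.045},{"hand":-1,"dx":-1.5,"dy":4,"dz":0,"wx":0,"wy":0,"wz":0.045}]'
```

```text
time_s: 39.15
position: [0.5394, -0.02, 0.0624]
tcp_rot: [[-0.993, 0.122, 0.001], [0.122, 0.993, 0.0], [-0.001, 0.0, -1.0]]
force: [1.0, 0.8, -5.4]
opening: 0.661
```

```bash
python3 -m handwheel '[{"hand":-1,"dx":-1.5,"dy":4,"dz":0,"wx":0,"wy":0,"wz":0.045},{"hand":-1,"dx":-1.5,"dy":4,"dz":0,"wx":0,"wy":0,"wz":0.045},{"hand":-1,"dx":-1.5,"dy":4,"dz":0,"wx":0,"wy":0,"wz":0.045},{"hand":-1,"dx":-1.5,"dy":4,"dz":0,"wx":0,"wy":0,"wz":0.045},{"hand":-1,"dx":-1.5,"dy":4,"dz":0,"wx":0,"wy":0,"wz":0.045},{"hand":-1,"dx":-1.5,"dy":4,"dz":0,"wx":0,"wy":0,"wz":0.045},{"hand":-1,"dx":-1,"dy":3,"dz":0,"wx":0,"wy":0,"wz":0.039},{"hand":-1,"dx":-0.5,"dy":2,"dz":0,"wx":0,"wy":0,"wz":0},{"hand":-1,"dx":0,"dy":1,"dz":0,"wx":0,"wy":0,"wz":0},{"hand":-1,"dx":0,"dy":0,"dz":0,"wx":0,"wy":0,"wz":0}]'
```

```text
time_s: 40.15
position: [0.4359, 0.2797, 0.0622]
tcp_rot: [[-0.983, -0.186, 0.002], [-0.186, 0.983, 0.001], [-0.002, 0.0, -1.0]]
force: [0.9, -1.1, -4.3]
opening: 0.665
```

```bash
python3 -m handwheel '[{"hand":-1,"dx":-0.4,"dy":1.2,"dz":0,"wx":0,"wy":0,"wz":0},{"hand":-1,"dx":0,"dy":0,"dz":0,"wx":0,"wy":0,"wz":0},{"hand":-1,"dx":0,"dy":0,"dz":0,"wx":0,"wy":0,"wz":0},{"hand":-1,"dx":0,"dy":0,"dz":0,"wx":0,"wy":0,"wz":0}]'; python3 look.py wrist w23
```

```text
time_s: 40.55
position: [0.4313, 0.2898, 0.0615]
tcp_rot: [[-0.983, -0.183, -0.0], [-0.183, 0.983, -0.0], [0.0, -0.0, -1.0]]
force: [0.1, 1.0, -5.5]
opening: 0.665
w23 40.55 [0.4313 0.2898 0.0615]
```

View pics/w23.png

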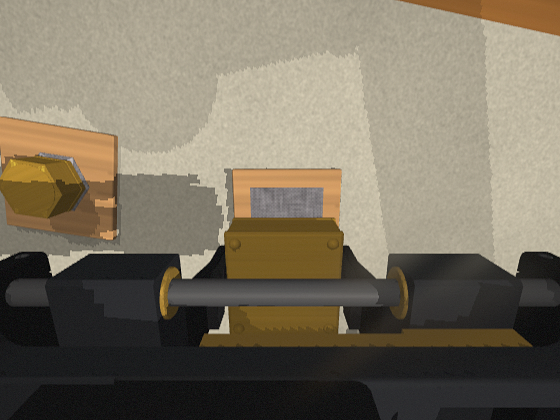

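```bash
cat > pl.py <<'E'
import sys
from poly import *
n=sys.argv[1]; vm=int(sys.argv[2]); sv=int(sys.argv[3])
pts,pos,rot=feltpts(n,(285,sv),vm)
s=fit(pts,rect(31,31),[431.6,293,10.6]); print(len(pts),s.x.round(2),np.abs(s.fun).mean().round(2),'tool',(rot.T@(np.append(s.x[:2],8)-pos*1000)).round(2),'tool y',np.degrees(np.arctan2(rot[1,1],rot[0,1])).round(2))
p,d,c,pos,rot=load(n);P=cloud(c,d)*1000; tp=(P-pos*1000)@rot
q=p.astype(int); m=(q[...,0]-q[...,2])>35
for v in range(218,254,5):
    us=[u for u in range(215,350) if m[v,u] and -70<tp[v,u,2]<-22]; t=tp[v,us] if us else None
    if us: print(v,us[0],us[-1],np.percentile(t,2,0).round(1),np.percentile(t,98,0).round(1), np.median(t[:,0]).round(1))
E
python3 pl.py w23 214 200
```

```text
123 [432.11 293.06  10.68] 0.14 tool [-1.36  3.05 53.47] tool y 100.56
218 233 334 [ 27.7 -26.8 -33.8] [ 28.4  28.1 -31.3] 28.1
223 232 336 [ 27.4 -26.2 -42.6] [ 28.2  27.6 -40.1] 27.8
228 229 338 [ 27.5 -26.2 -51.1] [ 28.1  27.5 -49.1] 27.8
233 224 343 [ 27.2 -27.4 -58.3] [ 28.   28.5 -56.1] 27.6
238 224 343 [ 24.9 -27.2 -59.6] [ 25.9  28.4 -57. ] 25.4
243 225 342 [ 22.3 -26.9 -60.8] [ 23.8  28.1 -56.9] 22.9
248 225 342 [ 19.7 -27.1 -60.5] [ 21.1  28.1 -57. ] 20.2
253 225 342 [ 17.1 -27.4 -59.6] [ 18.1  28.2 -57.4] 17.5
```

```bash
python3 -m handwheel '[{"hand":-1,"dx":0.02,"dy":0.26,"dz":-1.5,"wx":0,"wy":0,"wz":0},{"hand":-1,"dx":0,"dy":0,"dz":-2.5,"wx":0,"wy":0,"wz":0},{"hand":-1,"dx":0,"dy":0,"dz":-2,"wx":0,"wy":0,"wz":0},{"hand":-1,"dx":0,"dy":0,"dz":-1,"wx":0,"wy":0,"wz":0},{"hand":-1,"dx":0,"dy":0,"dz":0,"wx":0,"wy":0,"wz":0},{"hand":-1,"dx":0,"dy":0,"dz":0,"wx":0,"wy":0,"wz":0},{"hand":-1,"dx":0,"dy":0,"dz":0,"wx":0,"wy":0,"wz":0},{"hand":-1,"dx":0,"dy":0,"dz":0,"wx":0,"wy":0,"wz":0}]'; python3 look.py wrist w24;python3 - <<'E'
from poly import *
p,d,c,pos,rot=load('w24')
cv2.imwrite('pics/w24z.png',cv2.resize(p[180:260,205:360,::-1],(0,0),fx=5,fy=5,interpolation=cv2.INTER_CUBIC))
E
```

```text
time_s: 41.4
position: [0.4321, 0.2934, -0.0075]
tcp_rot: [[-0.983, -0.184, 0.002], [-0.184, 0.983, 0.001], [-0.002, 0.0, -1.0]]
force: [-0.1, -0.2, -5.6]
opening: 0.661
w24 41.4 [ 0.4321  0.2934 -0.0075]
```

View pics/w24z.png

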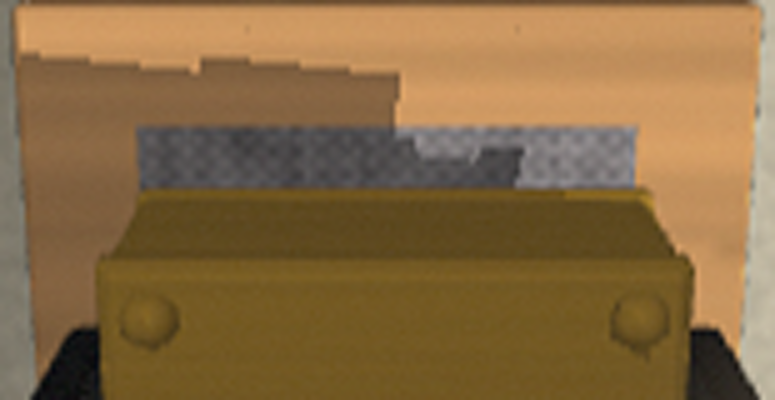

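```bash
python3 -m handwheel '[{"hand":-1,"dx":0,"dy":-0.1,"dz":-0.5,"wx":0,"wy":0,"wz":0},{"hand":-1,"dx":0,"dy":0,"dz":-0.55,"wx":0,"wy":0,"wz":0},{"hand":-1,"dx":0,"dy":0,"dz":0,"wx":0,"wy":0,"wz":0},{"hand":-1,"dx":0,"dy":0,"dz":0,"wx":0,"wy":0,"wz":0},{"hand":-1,"dx":0,"dy":0,"dz":0,"wx":0,"wy":0,"wz":0},{"hand":-1,"dx":0,"dy":0,"dz":0,"wx":0,"wy":0,"wz":0}]'; python3 look.py wrist w25;python3 - <<'E'
from poly import *
p,d,c,pos,rot=load('w25')
cv2.imwrite('pics/w25z.png',cv2.resize(p[180:260,205:360,::-1],(0,0),fx=5,fy=5,interpolation=cv2.INTER_CUBIC))
f=lambda v,z:(rot.T@(ray(c,284,v,z)-pos)*1000).round(2)[0]
zu=pos[2]+.0283
for v in range(206,226): print(v,p[v,300:325].mean(0).round(0),f(v,.008),f(v,zu))
E
```

```text
time_s: 42.05
position: [0.4315, 0.2921, -0.0189]
tcp_rot: [[-0.983, -0.184, 0.0], [-0.184, 0.983, 0.0], [-0.0, 0.0, -1.0]]
force: [0.3, -0.2, -5.0]
opening: 0.663
w25 42.05 [ 0.4315  0.2921 -0.0189]
206 [192. 142.  92.] 33.63 33.97
207 [190. 141.  92.] 33.03 33.38
208 [190. 141.  91.] 32.43 32.78
209 [192. 142.  92.] 31.83 32.18
210 [185. 140.  95.] 31.22 31.59
211 [142. 119. 102.] 30.62 30.99
212 [108. 106. 109.] 30.02 30.39
213 [116. 113. 114.] 29.41 29.79
214 [120. 116. 116.] 28.8 29.19
215 [117. 113. 114.] 28.19 28.58
216 [100.  97. 100.] 27.59 27.98
217 [92. 79. 65.] 26.98 27.37
218 [110.  84.  31.] 26.36 26.77
219 [110.  84.  33.] 25.75 26.16
220 [96. 74. 32.] 25.14 25.55
221 [93. 72. 30.] 24.52 24.94
222 [94. 73. 32.] 23.9 24.33
223 [94. 73. 31.] 23.29 23.71
224 [92. 71. 28.] 22.67 23.1
225 [93. 72. 30.] 22.05 22.49
```

View pics/w25z.png

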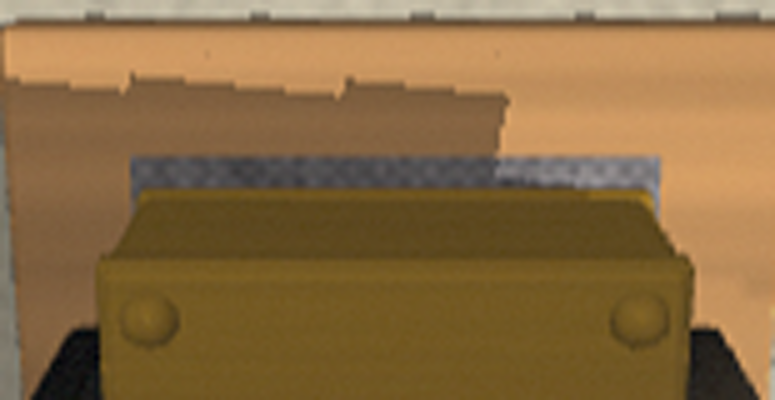

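```bash
python3 -m handwheel '[{"hand":-1,"dx":-0.03,"dy":0,"dz":-0.1,"wx":0,"wy":0,"wz":0},{"hand":-1,"dx":0,"dy":0,"dz":-0.05,"wx":0,"wy":0,"wz":0},{"hand":-1,"dx":0,"dy":0,"dz":0,"wx":0,"wy":0,"wz":0},{"hand":-1,"dx":0,"dy":0,"dz":0,"wx":0,"wy":0,"wz":0}]'
```

```text
time_s: 42.5
position: [0.431, 0.2921, -0.0204]
tcp_rot: [[-0.983, -0.184, -0.0], [-0.184, 0.983, 0.0], [0.0, 0.0, -1.0]]
force: [-0.9, -0.4, -2.3]
opening: 0.663
```

```bash
python3 -m handwheel '[{"hand":-1,"dx":0,"dy":0,"dz":-0.04,"wx":0,"wy":0,"wz":0},{"hand":-1,"dx":0,"dy":0,"dz":0,"wx":0,"wy":0,"wz":0},{"hand":-1,"dx":0,"dy":0,"dz":0,"wx":0,"wy":0,"wz":0}]'
```

```text
time_s: 42.8
position: [0.431, 0.2921, -0.0204]
tcp_rot: [[-0.983, -0.184, 0.0], [-0.184, 0.983, 0.0], [-0.0, -0.0, -1.0]]
force: [-0.9, 0.2, 4.4]
opening: 0.664
```

```bash
python3 -m handwheel '[{"hand":0.5,"dx":0,"dy":0,"dz":0,"wx":0,"wy":0,"wz":0},{"hand":0.7,"dx":0,"dy":0,"dz":0,"wx":0,"wy":0,"wz":0},{"hand":1,"dx":0,"dy":0,"dz":0,"wx":0,"wy":0,"wz":0},{"hand":1,"dx":0,"dy":0,"dz":0,"wx":0,"wy":0,"wz":0},{"hand":1,"dx":0,"dy":0,"dz":0.5,"wx":0,"wy":0,"wz":0},{"hand":1,"dx":0,"dy":0,"dz":2.5,"wx":0,"wy":0,"wz":0},{"hand":1,"dx":0,"dy":0,"dz":4,"wx":0,"wy":0,"wz":0},{"hand":1,"dx":0,"dy":0,"dz":4,"wx":0,"wy":0,"wz":0},{"hand":1,"dx":0,"dy":0,"dz":0,"wx":0,"wy":0,"wz":0},{"hand":1,"dx":0,"dy":0,"dz":0,"wx":0,"wy":0,"wz":0}]'; python3 look.py wrist w26
python3 - <<'E'
from topfit import *
q=toppts('w26',38,431.6,293,50); s=fit(q,rect(29,29),[431.6,293,10.6]); print('plinth',s.x.round(2),np.abs(s.fun).mean(),np.array(cv2.minAreaRect(q.astype(np.float32))[1]))
E
```

```text
time_s: 43.8
position: [0.4316, 0.2924, 0.0903]
tcp_rot: [[-0.983, -0.184, 0.003], [-0.184, 0.983, 0.001], [-0.003, 0.001, -1.0]]
force: [-0.6, -0.4, -0.4]
opening: 1.0
w26 43.8 [0.4316 0.2924 0.0903]
plinth [431.15 292.7   10.8 ] 0.33945581495088334 [58.95302963 59.30604172]
```

View pics/w26.png

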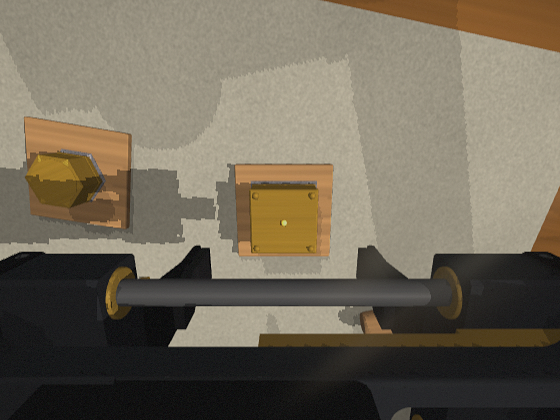

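```bash
python3 -m handwheel '[{"hand":1,"dx":-1,"dy":3,"dz":3,"wx":0,"wy":0,"wz":0},{"hand":1,"dx":-2,"dy":4,"dz":2,"wx":0,"wy":0,"wz":0},{"hand":1,"dx":-2,"dy":4,"dz":1,"wx":0,"wy":0,"wz":0},{"hand":1,"dx":-2,"dy":4,"dz":0,"wx":0,"wy":0,"wz":0},{"hand":1,"dx":-2,"dy":4,"dz":0,"wx":0,"wy":0,"wz":0},{"hand":1,"dx":-2,"dy":4,"dz":0,"wx":0,"wy":0,"wz":0},{"hand":1,"dx":-2,"dy":4,"dz":0,"wx":0,"wy":0,"wz":0},{"hand":1,"dx":0,"dy":0,"dz":0,"wx":0,"wy":0,"wz":0},{"hand":1,"dx":0,"dy":0,"dz":0,"wx":0,"wy":0,"wz":0},{"hand":1,"dx":0,"dy":0,"dz":0,"wx":0,"wy":0,"wz":0}]'; python3 look.py top tf; python3 look.py scene sf
python3 - <<'E'
from topfit import *
print('finial body',[circ(toppts('tf',z,641.5,2,25,t),r) for z,t,r in((40,6,14),)])
print('drum',circ(toppts('tf',38,457,-310,45,5),30))
q=toppts('tf',36,433,98,35,5); print('collar',fit(q,[(60*i,21) for i in range(6)],[433,98,1]).x.round(1))
q=toppts('tf',36,441,-101,40,5); print('block',fit(q,rect(27,16),[441,-101,-13]).x.round(1))
q=toppts('tf',38,433,294,48,5); print('plinth',fit(q,rect(29,29),[433,294,10.6]).x.round(1))
E
```

```text
time_s: 44.85
position: [0.3008, 0.5604, 0.1474]
tcp_rot: [[-0.983, -0.184, -0.002], [-0.184, 0.983, -0.003], [0.003, -0.003, -1.0]]
force: [0.5, -0.1, -0.2]
opening: 0.999
tf 44.85 [0.3008 0.5604 0.1474]
sf 44.9 [0.3013 0.5603 0.1479]
finial body [(array([643.31,   3.05]), np.float64(1.38))]
drum (array([ 458.8 , -308.15]), np.float64(0.59))
collar [435.2  98.3   1.3]
block [ 442.8 -100.1  -13.9]
plinth [434.5 294.   10.9]
```

View pics/tf.png

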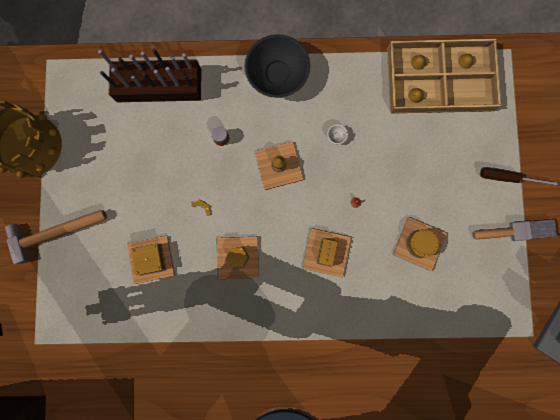

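View pics/sf.png

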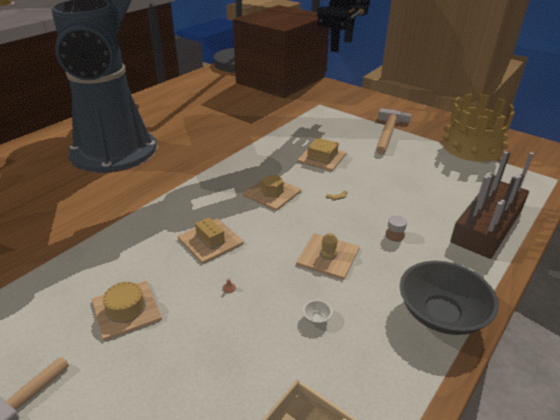

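```bash
python3 -c "
from rig import hand_in
print(hand_in())"
```

```text
the job is handed in; nothing more can be done
None
```

I unstacked both stacks and stood all five fittings upright on their own boards. I lowered each one until the wrist force showed contact, then let go. The job was handed in with about 45 s on the clock and the arm clear. The final top and scene pictures show all five upright and centred, with everything else undisturbed.

**First grasp of the finial:** the fingertips are about 32 mm above the reported tool point. Because of that, my first grasp closed on the finial's pointed top. I opened again, and a check showed nothing had moved. I then corrected the height for every later grasp.

**Centring and turn:** these are the last wrist-camera checks, done after each release. Where two readings of a patch disagreed, I give the range.

| Fitting | Distance from patch centre | Turn error |
|---|---|---|
| Finial | about 0.6 mm | – |
| Collar | about 0.1 mm | about 0.7° |
| Drum | about 0.6 mm | – |
| Block | about 0.4–1 mm | about 0.4° |
| Plinth | about 0.5–1 mm | about 0.2° |

**Disagreement between cameras:** the top camera put every fitting about 1 mm further in +x than its patch (0.7 to 1.2 mm), and up to 0.9 mm off in y. The wrist camera did not show this. The offset is nearly the same for all five and lies within the 2 mm calibration tolerance, so I treated it as camera bias and did not move anything.

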